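Rebuild the two dies of a badge press after cleaning

TASK

The swing table of the badge press lies on the bench with its two die seats cleaned and bare: build both dies up again on their guide posts. On the red seat go, from the bottom up, the brass spacer, the white pedestal foot down, and the red collar around the pedestal; on the blue seat the black ejector foot down, then the blue crimp ring around it. Every part must lie fully home, level and let go, and the oil bottle, the tub of badge shells and the finished badge stay where they are.

Things in the scene. Friction and masses are not known exactly. Their poses are not given: they have to be found in the camera images.
- spacer_mid (a point): loose flat brass spacer ring, lying flat, sizes in mm: outside diameter 50, height 10, through bore 17. Point at its centre, half-way up; z axis up its bore.
- pedestal_mid (a point): loose white plastic pedestal, standing upright on its foot, sizes in mm: total height 32; foot disc diameter 58, 6 thick; above it a boss of diameter 42, straight from 6 to 24 above the underside, then tapering to a flat top of diameter 30. Blind bore of diameter 17, 22 deep, in the underside. Point on its axis half-way up (16 above the underside); z axis up.
- collar_mid (a point): loose red aluminium collar (plain sleeve, open at both ends), standing upright, sizes in mm: outside diameter 62, inside 47, height 32. Point on its axis half-way up; z axis up. Seated, it surrounds the pedestal's boss and rests on the pedestal's foot.
- ejector_mid (a point): loose black plastic ejector, standing upright on its foot, sizes in mm: total height 36; foot disc diameter 56, 8 thick; above it a stem of diameter 30, straight from 8 to 30 above the underside, then tapering to a flat top of diameter 22. Blind bore of diameter 17, 28 deep, in the underside. Point on its axis half-way up (18 above the underside); z axis up.
- crimp_ring_mid (a point): loose blue aluminium crimp ring (plain sleeve, open at both ends), standing upright, sizes in mm: outside diameter 60, inside 35, height 30. Point on its axis half-way up; z axis up. Seated, it surrounds the ejector's stem and rests on the ejector's foot.
- red_seat: fixed red die seat at one end of the white swing table (fixed flat plate with round ends, 280 x 110 x 16, seats 170 apart). Flange diameter 80, 8 thick; in its centre an upright steel guide post, diameter 12, ending 26 above the flange's top, its last 8 tapering to diameter 6. Origin: centre of the flange's underside, 16 above the bench; z up; parts rest 8 above it. Sizes in mm.
- blue_seat: fixed blue die seat of the crimp die, on the other end of the swing table; same sizes, post and origin as the red seat. Sizes in mm.
- oil_bottle: bystander: yellow oil bottle with a red cap, upright, diameter 40, height 115, on the bench; origin at the centre of its underside. Sizes in mm.
- shell_tub: bystander: clear plastic tub of tin badge shells, 110 x 140, 40 high, on the bench; origin at the centre of its underside. Sizes in mm.
- badge: bystander: finished round badge, yellow rim and blue disc, diameter 44, 7 high, flat on the bench; origin at the centre of its underside. Sizes in mm.
There are look-alikes about, which are no part of the job. Of the things like the part that bears ejector_mid, leave any that is green; of the rest the larger one is meant. What is shaped like the part that bears spacer_mid but green is not meant.

How it is judged (in metres and radians):
At the end, for the whole second after the job is handed in: Red seat: spacer on flange, pedestal on spacer, collar on pedestal foot. Blue seat: ejector on flange, crimp ring on ejector foot. Each upright within 4 degrees, within 3 mm of its seated height, centred on its seat within 6 mm (collar and ring 9 mm), released, at rest (z of spacer_mid in the frame of red_seat between 0.01 and 0.016 m and horizontal distance between each of spacer_mid, pedestal_mid and red_seat below 0.006 m and angle between each of spacer_mid, pedestal_mid, collar_mid, ejector_mid, crimp_ring_mid's own z axis and vertical below 0.07 rad and z of pedestal_mid in the frame of red_seat between 0.031 and 0.037 m and z of collar_mid in the frame of red_seat between 0.037 and 0.043 m and horizontal distance between collar_mid and red_seat below 0.009 m and z of ejector_mid in the frame of blue_seat between 0.023 and 0.029 m and horizontal distance between ejector_mid and blue_seat below 0.006 m and z of crimp_ring_mid in the frame of blue_seat between 0.028 and 0.034 m and horizontal distance between crimp_ring_mid and blue_seat below 0.009 m and linear speed of each of spacer, pedestal, collar, ejector, crimp_ring below 0.02 m/s); the robot touches nothing.
It fails at once if the oil bottle is pushed more than 30 mm or tipped (distance of oil_bottle from where it was at the start of the episode above 0.03 m or angle between oil_bottle's own z axis and vertical above 0.5 rad).
It fails at once if the tub of shells is pushed more than 30 mm (distance of shell_tub from where it was at the start of the episode above 0.03 m).
It fails at once if the finished badge is moved more than 30 mm (distance of badge from where it was at the start of the episode above 0.03 m).
It also fails if it takes over 118 s, if anything falls off the work surface, if the arm or the gripper's body presses on something with over 40 N, if the wrist force passes 120 N, or if a joint passes its speed limit or range.

ROBOT

A 6-joint arm with a two-finger parallel gripper is mounted at the origin on the work surface. World frame = base frame: x ahead of the robot, y to its left, z up, the work surface at z = 0. Lengths are in mm, angles in rad, forces in N, time in s.
With the tool pointing down it reaches from about 350 to 975 mm from the base axis. Payload 7.1 kg.
Tool frame: the origin (TCP) lies at the very end of the fingers, on their centre line; the grasp point (between the pads) lies 19 mm behind it; x points along the fingers, y is the direction in which the jaws open and shut, and the axes are right-handed (so a half turn about x gives the same grasp; the last joint's range is limited). The gripper opens to 88 mm and grips with 3 to 60 N. Pads are 20 mm wide; open, the fingers measure 115 mm over their backs; the gripper's body (75 mm by 178 mm) begins 61 mm behind the grasp point.
Start: joints at [-1.211, 0.423, 1.63, -0, 1.089, -0.019], TCP at [231.145, -580.669, 222.675] pointing down, gripper open.
Joint ranges: [-3, 3], [-0.9, 2.11], [0.09, 2.58], [-1.31, 4.45], [0.11, 2.69], [-2.54, 2.54]. Speed limits (rad/s): [2.39, 2.39, 3.01, 3.14, 3.14, 3.14].

INTERFACE

Orientations are given as a rotation vector (axis times angle).
In Python, from workcell import ctrl gives the robot as it stands. The module is installed in compiled form; this text tells all that it offers.
- The arm moves only by the tool carry_out, never from a script. Its argument "commands" is a list of rows, each a list of 6 numbers: the shift along the tool's x, y, z in m, then the turn, a rotation vector about the tool's x, y, z in degrees. In form: [[tx, ty, tz, rx, ry, rz], ...]. A call has 1 to 8 rows; each row shifts and turns the pose as measured when the row begins, along the tool's axes as they then stand; what a row does not reach is not made up. A row lasts 1/8 s, in which the tool goes at most 62.5 mm and 10.7 degrees, less where a joint would pass 70% of its speed; a pose out of reach is approached as far as the arm can. A call with a gripper value outside its range is refused whole. "grip" is the closure, from 0 (fully open) to 1 (shut), set as the call begins (left out, the last holds). The fingers move at their own pace and stop on an object; the grip force is fixed at half the most. Time passes only in rows, so rows that do not move let the fingers close. It gives the time, the measured TCP pose, the force and the opening at its end, in the units of the state.
- ctrl.get_obs(): the state, without advancing time (a new reading comes with each control period).
- ctrl.get_image(name): name is "scene" or "side" or "wrist"; returns a dict with "pixels" (480x640x3 uint8, blue, green, red), "intrinsics" (3x3 intrinsics, pixels), "dist_coeffs" ([k1, k2, p1, p2, k3] as OpenCV has them; the pictures are not rectified), "rvec" (rotation vector, rad) and "tvec" (3), from world to camera coordinates, as OpenCV has them. Camera axes: x right, y down, z forward; pixel columns grow to the right and rows downward; lengths in mm; the calibration is good to about 2 mm. A picture is of the moment at which its call begins. There is no depth.
- ctrl.close_job(): hands the job in, once; it reports no verdict.
The state is a dict: "t": time; "qpos": joint angles; "qvel": joint speeds; "joint_torque": joint torques, N m; "ee_pos": TCP position; "orientation": TCP orientation; "ft_force": force on the tool from outside, world axes, zero at the start; "moment": the same for the moment, N m; "width": finger opening in mm.
Only numpy, scipy, OpenCV 4.12 (cv2) and the standard library are available. Lean on these libraries where they do the work, as an engineer would, in place of code of your own. Each camera call takes 0.05 s, during which the arm holds its last target. There are 200 camera calls.

## Working session

There is one attempt and no reset: what is moved stays moved. The work goes in short steps, Python scripts to look and compute and a tool call to move; the robot and the scene stay as the last step left them, time stands still between calls to the robot, and variables do not carry over. Pictures are saved under pics/ and viewed, about 12 in all and at most 16, crops included, and the job is handed in when it is done.

Besides the shell and the picture viewer there is one more tool, called after "Call:" as a command line: name --pt "numbers of a row" for each row, then --argument value for the rest. carry_out: Moves the arm, as the interface text tells. Its arguments: {"type":"object","properties":{"commands":{"type":"array"},"grip":{"type":"number"}},"required":["commands"]}

```bash
mkdir -p pics; cat > h.py <<'E'
import numpy as np, cv2
from workcell import ctrl
def grab(n):
    d=ctrl.get_image(n); return d
def ray(d,uv,z):
    K=np.array(d["intrinsics"],float);D=np.array(d["dist_coeffs"],float)
    R=cv2.Rodrigues(np.array(d["rvec"],float))[0];t=np.array(d["tvec"],float).ravel()
    p=cv2.undistortPoints(np.array(uv,float).reshape(-1,1,2),K,D).reshape(-1,2)
    v=np.c_[p,np.ones(len(p))]@R; c=-R.T@t
    return c+v*((z-c[2])/v[:,2])[:,None]
def proj(d,P):
    return cv2.projectPoints(np.array(P,float).reshape(-1,3),np.array(d["rvec"],float),np.array(d["tvec"],float),np.array(d["intrinsics"],float),np.array(d["dist_coeffs"],float))[0].reshape(-1,2)
E
python3 - <<'E'
from h import *
print(ctrl.get_obs())
for n in("scene","side","wrist"):
    d=grab(n);cv2.imwrite(f"pics/{n}0.png",d["pixels"]);np.save(f"{n}0.npy",d,allow_pickle=True)
    R=cv2.Rodrigues(np.array(d["rvec"],float))[0];print(n,-R.T@np.array(d["tvec"]).ravel(),R[2])
E
```

```text
{'t': 0.0, 'qpos': array([-1.21098818e+00,  4.23852351e-01,  1.63066893e+00,  1.28074364e-05,
        1.08861261e+00, -1.90183453e-02]), 'qvel': array([-0.00019289, -0.00207909, -0.00197775,  0.00195033, -0.00045038,
        0.00147035]), 'joint_torque': array([ 1.32330510e-04, -5.44628334e+01, -2.73661208e+01,  6.42985781e-02,
        2.27952772e-02, -1.17882505e-04]), 'ee_pos': array([ 230.96620956, -580.16395211,  221.90279542]), 'orientation': array([ 2.01453554,  0.3878125 , -2.01504876]), 'ft_force': array([-0.38608693, -0.19850552,  0.27666693]), 'moment': array([-0.01096999,  0.05758063, -0.01097615]), 'width': 87.61622739529187}
scene [1076.0729277  -445.02190993  972.51094103] [-0.4036605   0.35015414 -0.84525161]
side [ 490.69075031 -609.86762463  545.99634926] [ 0.18512717  0.71620576 -0.67288725]
wrist [ 307.23986994 -550.2867669   382.76944397] [-0.2745462  -0.10763572 -0.95553071]
```

View pics/scene0.png

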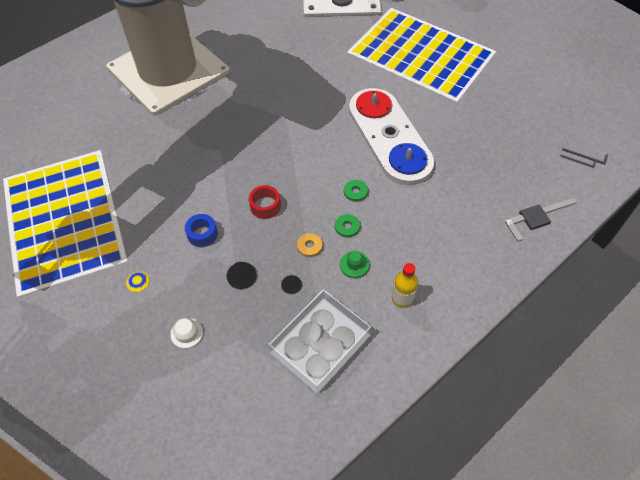

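View pics/side0.png

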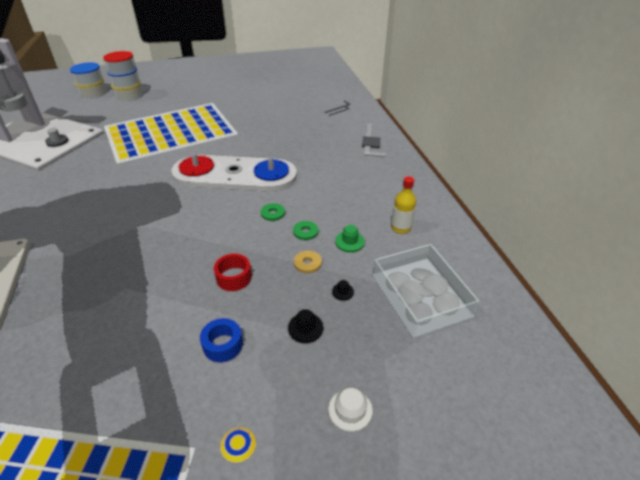

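The scene image shows these candidates:
- **Ejector:** large black (241,275), small black (291,284) and green (355,263). I take the large black one.
- **Spacer:** brass (310,244), green (356,190) and green (347,225). I take the brass one.
- **Other parts:** pedestal (186,331), collar (264,202), crimp ring (201,230).
- **Seats:** red (374,103), blue (408,158).

The side view agrees. Next I measure positions and check a close crop.

```bash
cat >> h.py <<'E'
from scipy.optimize import least_squares
def mask(img,col):
    h=cv2.cvtColor(cv2.GaussianBlur(img,(3,3),0),cv2.COLOR_BGR2HSV);H,S,V=cv2.split(h)
    return {"red":((H<8)|(H>172))&(S>150)&(V>70),"blue":(H>108)&(H<130)&(S>140)&(V>60),"brass":(H>9)&(H<25)&(S>110)&(V>120),
     "black":(V<45),"white":(S<45)&(V>165)}[col].astype(np.uint8)*255
def blob(img,col,near,r=60):
    m=mask(img,col); m=cv2.morphologyEx(m,cv2.MORPH_CLOSE,np.ones((3,3)))
    c,_=cv2.findContours(m,cv2.RETR_EXTERNAL,cv2.CHAIN_APPROX_NONE)
    c=[k for k in c if cv2.contourArea(k)>60]
    k=min(c,key=lambda k:abs(cv2.pointPolygonTest(k,tuple(map(float,near)),True)) if cv2.pointPolygonTest(k,tuple(map(float,near)),True)<0 else 0)
    return cv2.convexHull(k)
def hullc(d,hull,z):  # centroid of a cylinder silhouette -> its middle
    M=cv2.moments(hull); return ray(d,[M["m10"]/M["m00"],M["m01"]/M["m00"]],z)[0]
def nearfit(d,hull,z,r): # near-side outline of a foot disc, circle of known radius
    m=np.zeros(d["pixels"].shape[:2],np.uint8);cv2.drawContours(m,[hull],-1,255,-1)
    k=max(cv2.findContours(m,0,cv2.CHAIN_APPROX_NONE)[0],key=len).reshape(-1,2)
    P=ray(d,k,z)[:,:2];R=cv2.Rodrigues(np.array(d["rvec"],float))[0];c=(-R.T@np.array(d["tvec"],float).ravel())[:2]
    g=P.mean(0);u=(c-g)/np.linalg.norm(c-g);c0=g+0
    for _ in range(4):
        Q=P[(P-c0)@u>-0.1*r]
        s=least_squares(lambda x:np.hypot(*(Q-x[:2]).T)-x[2],[*c0,r],loss="soft_l1");c0=s.x[:2]
    return s.x
def axes():
    o=ctrl.get_obs();return o,cv2.Rodrigues(np.array(o["orientation"]))[0]
E
python3 - <<'E'
from h import *
S={"scene":dict(spacer=(310,237),pedestal=(186,331),collar=(252,202),ejector=(241,275),ring=(188,232),red=(365,108),blue=(400,165)),
"side":dict(spacer=(300,262),pedestal=(350,410),collar=(220,272),ejector=(306,328),ring=(206,345),red=(185,168),blue=(260,173))}
C=dict(spacer="brass",pedestal="white",collar="red",ejector="black",ring="blue",red="red",blue="blue")
Z=dict(spacer=5,collar=16,ring=15,red=20,blue=20)
for n in S:
    d=np.load(n+"0.npy",allow_pickle=True).item()
    for k,uv in S[n].items():
        h=blob(d["pixels"],C[k],uv)
        if k in Z: print(n,k,hullc(d,h,Z[k]).round(1),cv2.boundingRect(h))
        else: print(n,k,nearfit(d,h,3 if k=="pedestal" else 4,29 if k=="pedestal" else 28).round(1),cv2.boundingRect(h))
    for nm,uv in dict(scene=dict(bottle=(403,303),small=(291,285),greenej=(355,266),badge=(138,281)),side=dict(bottle=(401,230),small=(343,292),greenej=(350,242),badge=(238,445)))[n].items(): print(n,nm,ray(d,uv,3)[0].round(0))
o,R=axes();print(R.round(3))
im=np.load("scene0.npy",allow_pickle=True).item()["pixels"]
cv2.imwrite("pics/crop.png",cv2.resize(im[160:360,150:400],None,fx=3,fy=3))
E
```

```text
scene spacer [602.7 -70.8   5. ] (297, 234, 26, 22)
scene pedestal [ 599.7 -355.8   24.6] (170, 318, 31, 31)
scene collar [471.7 -75.8  16. ] (249, 186, 31, 32)
scene ejector [ 570.9 -209.3   23.5] (228, 263, 27, 25)
scene ring [ 441.5 -209.8   15. ] (185, 214, 31, 32)
scene red [425.2 270.7  20. ] (357, 91, 34, 26)
scene blue [585.7 214.1  20. ] (389, 144, 38, 30)
scene bottle [809. -25.   3.]
scene small [ 646. -153.    3.]
scene greenej [695. -37.   3.]
scene badge [ 450. -361.    3.]
side spacer [603.3 -70.9   5. ] (294, 251, 27, 22)
side pedestal [ 597.6 -352.2   28. ] (329, 388, 44, 43)
side collar [472.9 -76.3  16. ] (214, 254, 37, 37)
side ejector [ 568.7 -211.    25. ] (289, 310, 34, 33)
side ring [ 443.4 -210.    15. ] (200, 319, 42, 43)
side red [425.3 270.8  20. ] (180, 156, 33, 19)
side blue [585.5 214.1  20. ] (255, 160, 33, 20)
side bottle [798. -28.   3.]
side small [ 645. -153.    3.]
side greenej [692. -38.   3.]
side badge [ 450. -364.    3.]
[[-0.     0.37  -0.929]
 [ 0.001 -0.929 -0.37 ]
 [-1.    -0.001 -0.   ]]
```

View pics/crop.png

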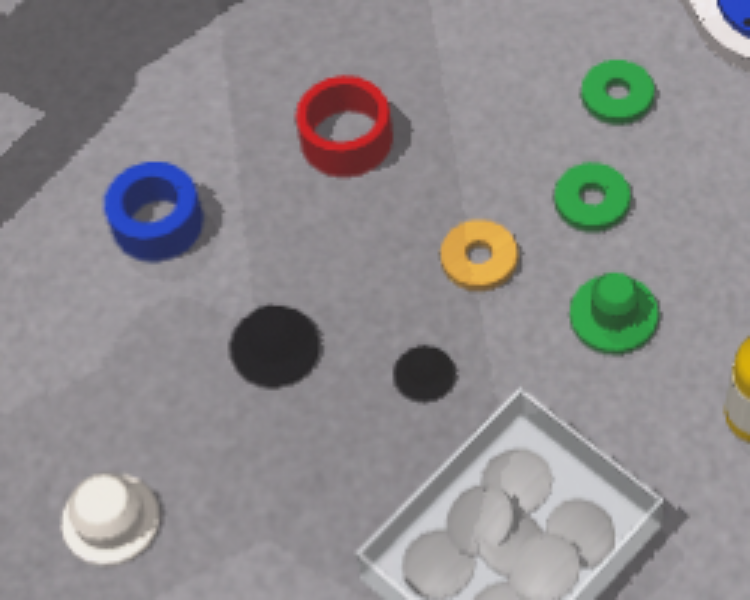

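View pics/wrist0.png

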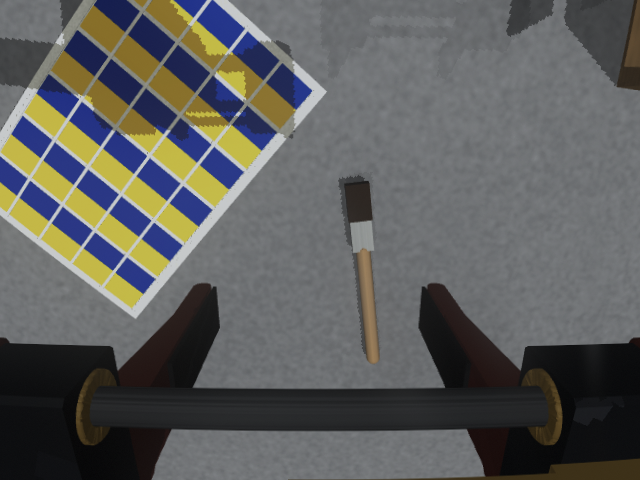

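Both views agree to about 1 mm for the spacer, collar, ring and seats, and the seat spacing comes out at 170.1 (nominal 170). The crop confirms the choices: large black ejector, and brass spacer apart from the two green rings. The wrist view shows only bench. First I move over the spacer.

```bash
cat > go.py <<'E'
import sys
from h import *
o,R=axes();p=np.array(o["ee_pos"])
print("t",round(o["t"],2),"pos",p.round(1),"w",round(o["width"],1),"F",np.array(o["ft_force"]).round(1),"xaxis",R[:,0].round(3),"yaw",np.degrees(np.arctan2(R[1,1],R[0,1])).round(1))
for a in sys.argv[1:]:
    T=np.array(list(map(float,a.split(","))));dl=R.T@(T-p);print(a,"tool delta mm",dl.round(1),"rows",int(np.ceil(np.linalg.norm(dl)/55)),"per row m",(dl/1000/np.ceil(np.linalg.norm(dl)/55)).round(4));p=T
E
python3 go.py 603,-71,150 603,-71,2
```

```text
t 0.15 pos [ 231.  -580.3  222.1] w 87.9 F [ 0.6 -0.2 -0.3] xaxis [-0.     0.001 -1.   ] yaw -68.3
603,-71,150 tool delta mm [  72.5 -335.6 -533.9] rows 12 per row m [ 0.006  -0.028  -0.0445]
603,-71,2 tool delta mm [148.    0.2   0. ] rows 3 per row m [0.0493 0.0001 0.    ]
```

Call:
carry_out --pt "0.006 -0.028 -0.0445 0 0 0" --pt "0.006 -0.028 -0.0445 0 0 0" --pt "0.006 -0.028 -0.0445 0 0 0" --pt "0.006 -0.028 -0.0445 0 0 0" --pt "0.006 -0.028 -0.0445 0 0 0" --pt "0.006 -0.028 -0.0445 0 0 0" --pt "0.006 -0.028 -0.0445 0 0 0" --pt "0.006 -0.028 -0.0445 0 0 0" --grip 0

```text
t: 1.15
ee_pos: [484.5, -233.9, 171.9]
orientation: [2.018, 0.379, -2.019]
ft_force: [0.1, 0.1, -1.1]
width: 88.1
```

```bash
python3 go.py 603,-71,150 603,-71,2
```

```text
t 1.15 pos [ 484.5 -233.9  171.9] w 88.1 F [ 0.1  0.1 -1.1] xaxis [-0. -0. -1.] yaw -68.7
603,-71,150 tool delta mm [  21.9 -108.8 -169.6] rows 4 per row m [ 0.0055 -0.0272 -0.0424]
603,-71,2 tool delta mm [148.  -0.  -0.] rows 3 per row m [ 0.0493 -0.     -0.    ]
```

Call:
carry_out --pt "0.0055 -0.0272 -0.0424 0 0 0" --pt "0.0055 -0.0272 -0.0424 0 0 0" --pt "0.0055 -0.0272 -0.0424 0 0 0" --pt "0.0055 -0.0272 -0.0424 0 0 0" --pt "0 0 0 0 0 0"

```text
t: 1.78
ee_pos: [607.4, -61.9, 147.9]
orientation: [2.015, 0.384, -2.017]
ft_force: [0.5, -0.4, -0.3]
width: 87.8
```

```bash
python3 go.py 603,-71,60 603,-71,2; python3 - <<'E'
from h import *
d=grab("wrist");cv2.imwrite("pics/w1.png",d["pixels"])
uv=proj(d,[603,-71,5])[0];print(uv);h=blob(d["pixels"],"brass",uv+[25,0]);print(hullc(d,h,5),cv2.boundingRect(h))
E
```

```text
t 1.77 pos [607.4 -61.9 147.9] w 87.8 F [ 0.5 -0.4 -0.3] xaxis [-0.001  0.    -1.   ] yaw -68.5
603,-71,60 tool delta mm [87.9  6.8  7.4] rows 2 per row m [0.044  0.0034 0.0037]
603,-71,2 tool delta mm [58.  0. -0.] rows 2 per row m [ 0.029  0.    -0.   ]
[327.48667183 232.64967097]
[603.79601604 -69.50982731   5.        ] (294, 200, 65, 63)
```

View pics/w1.png

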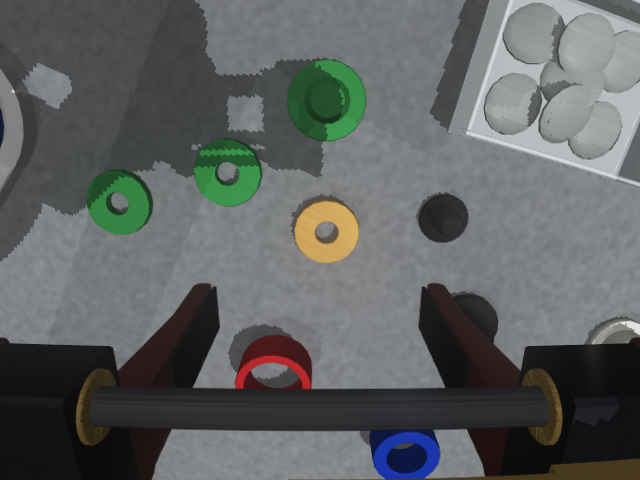

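The wrist view shows the brass spacer at (326,232), which works out to (603.8,-69.5) and matches. Descending.

Call:
carry_out --pt "0.044 0.0032 0.0037 0 0 0" --pt "0.044 0.0032 0.0037 0 0 0" --pt "0 0 0 0 0 0"

```text
t: 2.2
ee_pos: [600.3, -74.9, 59.3]
orientation: [2.016, 0.38, -2.019]
ft_force: [-0.4, -0.9, 0.2]
width: 87.6
```

```bash
python3 go.py 603.3,-70.4,30 603.3,-70.4,2
```

```text
t 2.2 pos [600.3 -74.9  59.3] w 87.6 F [-0.4 -0.9  0.2] xaxis [-0.001 -0.001 -1.   ] yaw -68.6
603.3,-70.4,30 tool delta mm [29.3 -3.2 -4.4] rows 1 per row m [ 0.0293 -0.0032 -0.0044]
603.3,-70.4,2 tool delta mm [28. -0. -0.] rows 1 per row m [ 0.028 -0.    -0.   ]
```

Call:
carry_out --pt "0.029 -0.0032 -0.0044 0 0 0" --pt "0 0 0 0 0 0" --pt "0 0 0 0 0 0"

```text
t: 2.58
ee_pos: [605.4, -73.0, 35.2]
orientation: [2.022, 0.375, -2.014]
ft_force: [0.0, 0.1, 0.2]
width: 88.0
```

```bash
python3 go.py 603.3,-70.4,3
```

```text
t 2.58 pos [605.4 -73.   35.2] w 88.0 F [0.  0.1 0.2] xaxis [ 0.004 -0.002 -1.   ] yaw -68.8
603.3,-70.4,3 tool delta mm [32.1 -3.3  1.1] rows 1 per row m [ 0.0321 -0.0033  0.0011]
```

Call:
carry_out --pt "0.016 -0.0017 0.0005 0 0 0" --pt "0.016 -0.0017 0.0005 0 0 0" --pt "0 0 0 0 0 0"

```text
t: 2.95
ee_pos: [604.7, -70.7, 4.0]
orientation: [2.026, 0.373, -2.01]
ft_force: [0.4, 0.3, 0.1]
width: 88.2
```

```bash
python3 go.py 603.3,-70.4,3
```

```text
t 2.95 pos [604.7 -70.7   4. ] w 88.2 F [0.4 0.3 0.1] xaxis [ 0.008 -0.002 -1.   ] yaw -68.8
603.3,-70.4,3 tool delta mm [ 0.9 -0.7  1.2] rows 1 per row m [ 0.0009 -0.0007  0.0012]
```

Call:
carry_out --pt "0.0005 -0.0005 0.0012 0 -0.4 0" --pt "0 0 0 0 0 0" --pt "0 0 0 0 0 0" --pt "0 0 0 0 0 0" --pt "0 0 0 0 0 0" --grip 1

```text
t: 3.58
ee_pos: [603.6, -70.5, 3.7]
orientation: [2.018, 0.372, -2.017]
ft_force: [-0.9, -0.4, -1.5]
width: 48.8
```

```bash
sed -i 's/"yaw"/"yangle",R[2].round(3),"yaw"/' go.py; python3 go.py 603.3,-70.4,130 425.2,270.7,130
```

```text
t 3.58 pos [603.6 -70.5   3.7] w 48.8 F [-0.9 -0.4 -1.5] xaxis [ 0.001 -0.005 -1.   ] yangle [-1.     0.005  0.001] yaw -68.8
603.3,-70.4,130 tool delta mm [-126.3    0.5    0.3] rows 3 per row m [-0.0421  0.0002  0.0001]
425.2,270.7,130 tool delta mm [  -2.  -382.4   42.7] rows 7 per row m [-0.0003 -0.0546  0.0061]
```

Call:
carry_out --pt "-0.042 0 0 0 0 0" --pt "-0.042 0 0 0 0 0" --pt "-0.042 -0.01 0.001 0 0 0" --pt "0 -0.05 0.006 0 0 0" --pt "0 -0.05 0.006 0 0 0" --pt "0 -0.05 0.006 0 0 0" --pt "0 -0.05 0.006 0 0 0" --pt "0 -0.05 0.006 0 0 0"

```text
t: 4.58
ee_pos: [479.4, 165.0, 132.7]
orientation: [2.025, 0.366, -2.018]
ft_force: [0.2, 0.8, -0.9]
width: 49.0
```

```bash
python3 go.py 425.2,270.7,110
```

```text
t 4.58 pos [479.4 165.  132.7] w 49.0 F [ 0.2  0.8 -0.9] xaxis [ 0.004 -0.004 -1.   ] yangle [-1.     0.005 -0.003] yaw -69.2
425.2,270.7,110 tool delta mm [  22.1 -118.2   13.1] rows 3 per row m [ 0.0074 -0.0394  0.0044]
```

Call:
carry_out --pt "0.007 -0.039 0.0044 0.3 0 -0.3" --pt "0.007 -0.039 0.0044 0 0 0" --pt "0.007 -0.035 0.004 0 0 0" --pt "0 0 0 0 0 0" --pt "0 0 0 0 0 0"

```text
t: 5.2
ee_pos: [424.0, 271.4, 111.6]
orientation: [2.028, 0.372, -2.02]
ft_force: [0.1, 0.1, -1.7]
width: 49.3
```

```bash
python3 go.py 425.2,270.7,60; python3 - <<'E'
from h import *
d=grab("wrist");cv2.imwrite("pics/w2.png",d["pixels"]);np.save("w2.npy",d,allow_pickle=True)
for n in("scene","side"):
    d=grab(n);np.save(n+"2.npy",d,allow_pickle=True)
    p=np.array(ctrl.get_obs()["ee_pos"]);uv=proj(d,p)[0];h=blob(d["pixels"],"brass",uv+[0,3]);print(n,p,hullc(d,h,p[2]+1.5),cv2.boundingRect(h))
E
```

```text
t 5.2 pos [424.  271.4 111.6] w 49.3 F [ 0.1  0.1 -1.7] xaxis [ 0.003  0.001 -1.   ] yangle [-1.    -0.    -0.004] yaw -69.2
425.2,270.7,60 tool delta mm [51.6  1.1 -0.7] rows 1 per row m [ 0.0516  0.0011 -0.0007]
scene [424.29554515 271.01979174 111.67107429] [416.0129316  352.47385773 113.17107429] (377, 24, 54, 55)
side [424.40462202 270.94601144 111.70795111] [406.85183179 255.94896457 113.20795111] (167, 122, 20, 23)
```

View pics/w2.png

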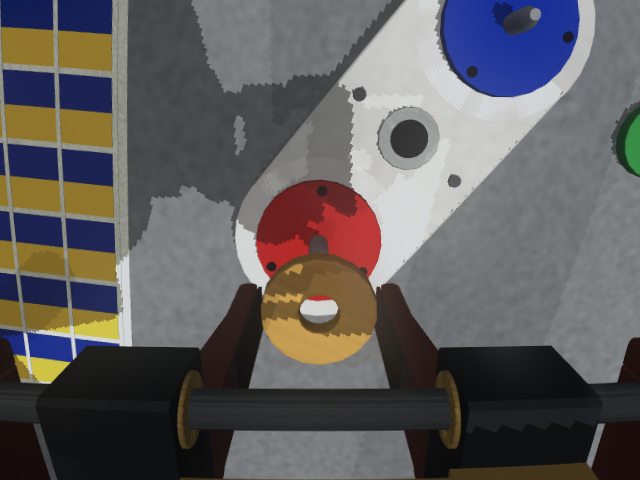

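The wrist view shows the spacer held at (319,308), with the red seat and post around (318,240) behind it. I compute both positions from this one image.

```bash
cat >> h.py <<'E'
def fitc(d,uv,z):
    P=ray(d,uv,z)[:,:2];s=least_squares(lambda x:np.hypot(*(P-x[:2]).T)-x[2],[*P.mean(0),30],loss="soft_l1",f_scale=0.7);return s.x
E
python3 - <<'E'
from h import *
d=np.load("w2.npy",allow_pickle=True).item();im=d["pixels"];z=111.6
h=cv2.cvtColor(im,cv2.COLOR_BGR2HSV);H,S,V=cv2.split(h)
m=(((H>8)&(H<26)&(S>90)&(V>50)).astype(np.uint8)*255);m[:245]=0;m[:,:250]=0;m[:,390:]=0;m[366:]=0
m=cv2.morphologyEx(m,cv2.MORPH_OPEN,np.ones((3,3)))
k=cv2.convexHull(np.vstack(cv2.findContours(m,0,cv2.CHAIN_APPROX_NONE)[0]));print(cv2.boundingRect(k),hullc(d,k,z+1.5))
m=mask(im,"red");m[:,:240]=0;m[:,400:]=0;m[:170]=0;m[272:]=0
c=max(cv2.findContours(m,0,cv2.CHAIN_APPROX_NONE)[0],key=cv2.contourArea).reshape(-1,2)
c=c[(c[:,1]<250)&((c[:,1]<215)|(abs(c[:,0]-318)>45))]
print("seat",fitc(d,c,24),len(c))
b=blob(im,"blue",(480,60));c=b.reshape(-1,2);c=c[(c[:,1]>2)];print("blue",fitc(d,c,24))
print("proj of red seat top, post top",proj(d,[[425.2,270.7,24],[425.2,270.7,50],[585.6,214.1,50]]))
E
```

```text
(260, 253, 117, 111) [425.27669161 271.83526945 113.1       ]
seat [425.73129079 272.70681053  38.43695467] 240
blue [585.26649949 216.81260539  39.28685076]
proj of red seat top, post top [[320.23232582 245.3101815 ]
 [320.3837398  259.32475108]
 [539.13895063  15.14399662]]
```

Call:
carry_out --pt "0.028 0 0 0.2 0 0" --pt "0.028 0 0 0 0 0" --pt "0 0 0 0 0 0" --pt "0 0 0 0 0 0"

```text
t: 5.85
ee_pos: [428.0, 269.1, 56.5]
orientation: [2.038, 0.364, -2.023]
ft_force: [0.7, 0.2, -0.2]
width: 48.9
```

```bash
python3 go.py 424.6,271.3,44 424.6,271.3,28
```

```text
t 5.85 pos [428.  269.1  56.5] w 48.9 F [ 0.7  0.2 -0.2] xaxis [ 0.007  0.003 -1.   ] yangle [-1.    -0.001 -0.008] yaw -69.8
424.6,271.3,44 tool delta mm [12.5 -3.2  2.5] rows 1 per row m [ 0.0125 -0.0032  0.0025]
424.6,271.3,28 tool delta mm [16.   0.   0.1] rows 1 per row m [0.016  0.     0.0001]
```

Call:
carry_out --pt "0 -0.0032 0.0025 0.3 -0.45 0" --pt "0 0 0 0 0 0" --pt "0 0 0 0 0 0"

```text
t: 6.22
ee_pos: [425.7, 271.9, 58.8]
orientation: [2.037, 0.358, -2.031]
ft_force: [-0.7, -0.0, -0.9]
width: 49.0
```

```bash
python3 go.py 424.6,271.3,44 424.6,271.3,28
```

```text
t 6.22 pos [425.7 271.9  58.8] w 49.0 F [-0.7 -0.  -0.9] xaxis [ 0.002  0.003 -1.   ] yangle [-1.    -0.002 -0.003] yaw -70.2
424.6,271.3,44 tool delta mm [14.8  0.3  1.3] rows 1 per row m [0.0148 0.0003 0.0013]
424.6,271.3,28 tool delta mm [16.  0.  0.] rows 1 per row m [0.016 0.    0.   ]
```

Call:
carry_out --pt "0.007 0.0002 0.001 0.2 0 0" --pt "0.007 0 0 0 0 0" --pt "0 0 0 0 0 0" --pt "0 0 0 0 0 0"

```text
t: 6.72
ee_pos: [424.6, 271.5, 43.8]
orientation: [2.039, 0.355, -2.033]
ft_force: [-0.9, 0.3, -0.7]
width: 48.7
```

```bash
python3 go.py 424.6,271.3,44 424.6,271.3,28
```

```text
t 6.72 pos [424.6 271.5  43.8] w 48.7 F [-0.9  0.3 -0.7] xaxis [ 0.002  0.002 -1.   ] yangle [-1.    -0.002 -0.003] yaw -70.4
424.6,271.3,44 tool delta mm [-0.2  0.2  0.1] rows 1 per row m [-0.0002  0.0002  0.0001]
424.6,271.3,28 tool delta mm [16.  0.  0.] rows 1 per row m [0.016 0.    0.   ]
```

Spot on, with no contact force. Lowering.

Call:
carry_out --pt "0.005 0 0 0 0 0" --pt "0.005 0 0 0 0 0" --pt "0.004 0 0 0 0 0" --pt "0.002 0 0 0 0 0" --pt "0 0 0 0 0 0"

```text
t: 7.35
ee_pos: [424.9, 271.6, 27.5]
orientation: [2.039, 0.355, -2.033]
ft_force: [-0.3, -1.5, -0.5]
width: 48.7
```

```bash
python3 go.py 424.6,271.3,28
```

```text
t 7.35 pos [424.9 271.6  27.5] w 48.7 F [-0.3 -1.5 -0.5] xaxis [ 0.002  0.002 -1.   ] yangle [-1.    -0.001 -0.003] yaw -70.3
424.6,271.3,28 tool delta mm [-0.5  0.2  0.4] rows 1 per row m [-0.0005  0.0002  0.0004]
```

Call:
carry_out --pt "0 0 0 0 0 0" --pt "0 0 0 0 0 0" --pt "0 0 0 0 0 0" --pt "-0.03 0 0 0 0 0" --pt "-0.045 0 0 0 0 0" --pt "-0.045 0 0 0 0 0" --pt "0 0 0 0 0 0" --grip 0

```text
t: 8.22
ee_pos: [424.6, 271.3, 150.1]
orientation: [2.038, 0.354, -2.034]
ft_force: [-0.4, 0.0, -0.4]
width: 87.9
```

```bash
python3 go.py 570,-280,150;python3 - <<'E'
from h import *
for n in("scene","side"):
    d=grab(n);uv=proj(d,[425.2,270.7,29])[0];h=blob(d["pixels"],"brass",uv+[10,3]);print(n,hullc(d,h,29),cv2.boundingRect(h))
    a=proj(d,[425.2,270.7,29])[0].astype(int)
    c=cv2.resize(d["pixels"][max(a[1]-40,0):a[1]+40,a[0]-40:a[0]+40],(400,400));
    both=c if n=="scene" else np.hstack([both,c])
cv2.imwrite("pics/s3.png",both)
E
```

```text
t 8.22 pos [424.6 271.3 150.1] w 87.9 F [-0.4  0.  -0.4] xaxis [ 0.001  0.002 -1.   ] yangle [-1.    -0.001 -0.002] yaw -70.4
570,-280,150 tool delta mm [ -0.8 568.1  48.5] rows 11 per row m [-0.0001  0.0516  0.0044]
scene [424.31070146 270.83008336  29.        ] (363, 92, 22, 18)
side [424.79322925 269.08418207  29.        ] (183, 156, 24, 14)
```

View pics/s3.png

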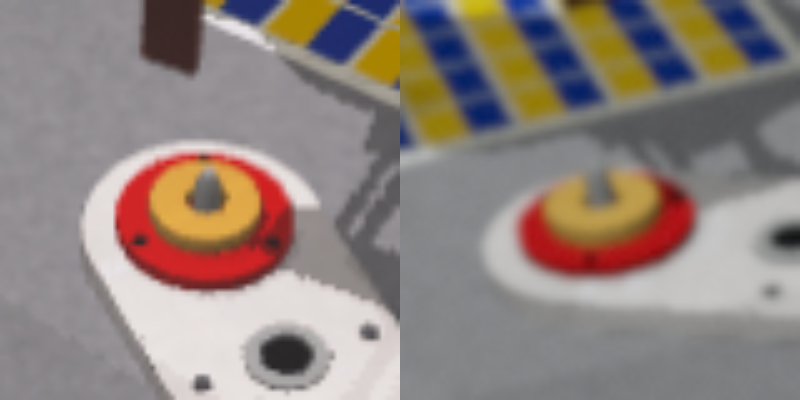

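The spacer sits flat around the post. Now the pedestal, taking a wrist view on the way.

Call:
carry_out --pt "0 0.052 0.002 0 0 0" --pt "0 0.055 0.002 0 0 0" --pt "0 0.055 0.002 0 0 0" --pt "0 0.055 0.002 0 0 0" --pt "0 0.055 0.002 0 0 0" --pt "0 0.055 0.002 0 0 0" --pt "0 0.055 0.002 0 0 0" --pt "0 0.055 0.002 0 0 0"

```text
t: 9.32
ee_pos: [551.0, -155.8, 132.7]
orientation: [2.007, 0.364, -2.057]
ft_force: [-0.4, 0.8, 0.5]
width: 88.0
```

```bash
python3 go.py 598,-354,150
```

```text
t 9.32 pos [ 551.  -155.8  132.7] w 88.0 F [-0.4  0.8  0.5] xaxis [-0.025 -0.001 -1.   ] yangle [-1.    -0.008  0.023] yaw -69.9
598,-354,150 tool delta mm [-18.3 202.1  24.4] rows 4 per row m [-0.0046  0.0505  0.0061]
```

Call:
carry_out --pt "-0.004 0.05 0.006 0 1.4 0" --pt "-0.004 0.05 0.006 0 0 0" --pt "-0.004 0.05 0.006 0 0 0" --pt "-0.004 0.048 0.006 0 0 0" --pt "0 0 0 0 0 0" --pt "0 0 0 0 0 0"

```text
t: 10.07
ee_pos: [591.2, -357.3, 131.9]
orientation: [2.027, 0.378, -2.057]
ft_force: [-0.1, -0.1, 0.6]
width: 87.7
```

```bash
python3 go.py 598,-354,60;python3 - <<'E'
from h import *
d=grab("wrist");cv2.imwrite("pics/w4.png",d["pixels"]);np.save("w4.npy",d,allow_pickle=True)
print(proj(d,[[598,-354,3],[570,-210,4]]))
for th in (140,165,190):
    h=cv2.cvtColor(d["pixels"],cv2.COLOR_BGR2HSV);m=((h[...,1]<45)&(h[...,2]>th)).astype(np.uint8)*255
    u=proj(d,[598,-354,3])[0];q=m*0;cv2.circle(q,tuple(u.astype(int)),60,255,-1);m&=q;m=cv2.morphologyEx(m,2,np.ones((3,3)))
    k=cv2.convexHull(max(cv2.findContours(m,0,1)[0],key=cv2.contourArea));print(th,cv2.boundingRect(k),fitc(d,k,4),cv2.minEnclosingCircle(k))
E
```

```text
t 10.07 pos [ 591.2 -357.3  131.9] w 87.7 F [-0.1 -0.1  0.6] xaxis [-0.018  0.018 -1.   ] yangle [-1.    -0.023  0.011] yaw -70.2
598,-354,60 tool delta mm [71.8  0.9 -8.3] rows 2 per row m [ 0.0359  0.0004 -0.0042]
[[321.47196353 216.47564042]
 [120.82579025 186.00153445]]
140 (278, 182, 80, 72) [ 597.37564995 -351.34552399   28.51160394] ((317.5977478027344, 215.2445526123047), 39.86247253417969)
165 (294, 183, 63, 71) [ 597.94340456 -357.08062988   24.769627  ] ((327.5, 218.0), 36.840972900390625)
190 (294, 205, 46, 43) [ 590.24547938 -353.05142643   16.3153535 ] ((316.5337219238281, 225.80337524414062), 22.64063262939453)
```

View pics/w4.png

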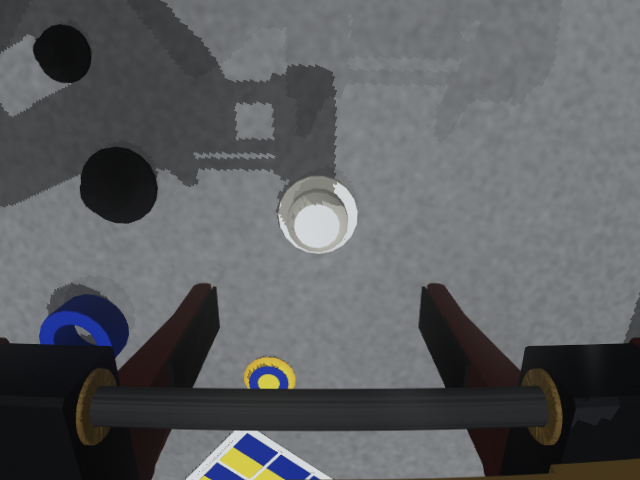

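```bash
cat >> go.py <<'E'
print("level ry,rz deg",np.degrees([R[2,2],-R[2,1]]).round(2))
E
python3 go.py 597.5,-351.8,60;python3 - <<'E'
from h import *
d=np.load("w4.npy",allow_pickle=True).item()
for th in (35,45,55):
    m=(d["pixels"].max(2)<th).astype(np.uint8)*255;q=m*0;cv2.circle(q,(119,185),55,255,-1);m&=q;m=cv2.morphologyEx(m,2,np.ones((5,5)))
    k=cv2.convexHull(max(cv2.findContours(m,0,1)[0],key=cv2.contourArea));print(th,cv2.boundingRect(k),fitc(d,k,4))
E
```

```text
t 10.12 pos [ 591.3 -357.1  132.1] w 87.7 F [0.1 0.  0.1] xaxis [-0.018  0.017 -1.   ] yangle [-1.    -0.022  0.011] yaw -70.2
597.5,-351.8,60 tool delta mm [72.  -1.3 -8.5] rows 2 per row m [ 0.036  -0.0006 -0.0042]
level ry,rz deg [0.64 1.29]
35 (80, 147, 77, 76) [ 569.45224381 -207.88190905   28.35435937]
45 (80, 147, 77, 76) [ 569.49637603 -207.76748276   28.4581777 ]
55 (80, 146, 77, 77) [ 569.76814129 -207.71794252   28.62148318]
```

Call:
carry_out --pt "0.03 -0.0006 -0.0042 0 0.6 1.3" --pt "0.03 -0.0006 -0.0042 0 0 0" --pt "0 0 0 0 0 0" --pt "0 0 0 0 0 0"

```text
t: 10.62
ee_pos: [597.9, -347.2, 70.6]
orientation: [2.029, 0.361, -2.033]
ft_force: [-0.2, -0.7, 0.3]
width: 88.2
```

```bash
python3 go.py 597.5,-351.8,35 597.5,-351.8,9
```

```text
t 10.62 pos [ 597.9 -347.2   70.6] w 88.2 F [-0.2 -0.7  0.3] xaxis [-0.002  0.001 -1.   ] yangle [-1.    -0.001  0.002] yaw -69.9
597.5,-351.8,35 tool delta mm [35.6  4.2  1.9] rows 1 per row m [0.0356 0.0042 0.0019]
597.5,-351.8,9 tool delta mm [26.  0. -0.] rows 1 per row m [ 0.026  0.    -0.   ]
level ry,rz deg [0.1  0.07]
```

Call:
carry_out --pt "0.012 0.0042 0.0019 0 0 0" --pt "0.012 0 0 0 0 0" --pt "0.012 0 0 0 0 0" --pt "0 0 0 0 0 0" --pt "0 0 0 0 0 0"

```text
t: 11.25
ee_pos: [598.3, -352.7, 34.4]
orientation: [2.03, 0.359, -2.03]
ft_force: [-0.2, 0.4, -0.1]
width: 87.8
```

```bash
python3 go.py 597.5,-351.8,9
```

```text
t 11.25 pos [ 598.3 -352.7   34.4] w 87.8 F [-0.2  0.4 -0.1] xaxis [ 0.    -0.001 -1.   ] yangle [-1.     0.001 -0.   ] yaw -69.9
597.5,-351.8,9 tool delta mm [25.4 -1.2  0.5] rows 1 per row m [ 0.0254 -0.0012  0.0005]
level ry,rz deg [-0.   -0.05]
```

Call:
carry_out --pt "0.013 -0.0012 0.0005 0 0 0" --pt "0.012 0 0 0 0 0" --pt "0 0 0 0 0 0" --pt "0 0 0 0 0 0"

```text
t: 11.75
ee_pos: [597.4, -351.7, 7.6]
orientation: [2.03, 0.359, -2.03]
ft_force: [-0.0, -0.8, -0.3]
width: 87.7
```

```bash
python3 go.py 597.5,-351.8,9
```

```text
t 11.75 pos [ 597.4 -351.7    7.6] w 87.7 F [-0.  -0.8 -0.3] xaxis [ 0.    -0.001 -1.   ] yangle [-1.     0.001 -0.   ] yaw -69.9
597.5,-351.8,9 tool delta mm [-1.4  0.1 -0.1] rows 1 per row m [-0.0014  0.0001 -0.0001]
level ry,rz deg [-0.   -0.05]
```

Call:
carry_out --pt "-0.0015 0 0 0 0 0" --pt "0 0 0 0 0 0" --pt "0 0 0 0 0 0" --pt "0 0 0 0 0 0" --pt "0 0 0 0 0 0" --pt "0 0 0 0 0 0" --grip 1

```text
t: 12.5
ee_pos: [598.0, -352.1, 10.3]
orientation: [2.031, 0.358, -2.028]
ft_force: [0.2, 0.3, -0.4]
width: 40.9
```

```bash
python3 go.py 597.5,-351.8,140 425,271,150
```

```text
t 12.5 pos [ 598.  -352.1   10.3] w 40.9 F [ 0.2  0.3 -0.4] xaxis [ 0.002 -0.002 -1.   ] yangle [-1.     0.002 -0.001] yaw -69.9
597.5,-351.8,140 tool delta mm [-129.7   -0.2    0.3] rows 3 per row m [-0.0432 -0.0001  0.0001]
425,271,150 tool delta mm [ -11.4 -644.1  -52.1] rows 12 per row m [-0.0009 -0.0537 -0.0043]
level ry,rz deg [-0.06 -0.13]
```

Call:
carry_out --pt "-0.043 0 0 0 0 0" --pt "-0.043 0 0 0 0 0" --pt "-0.043 -0.01 -0.001 0 0 0" --pt "-0.002 -0.052 -0.004 0 0 0" --pt "-0.002 -0.054 -0.0043 0 0 0" --pt "-0.002 -0.054 -0.0043 0 0 0" --pt "-0.002 -0.054 -0.0043 0 0 0" --pt "-0.002 -0.054 -0.0043 0 0 0"

```text
t: 13.5
ee_pos: [522.0, -79.1, 152.4]
orientation: [2.037, 0.352, -2.029]
ft_force: [0.8, 0.5, -0.5]
width: 40.6
```

```bash
python3 go.py 424.8,271.2,150
```

```text
t 13.5 pos [522.  -79.1 152.4] w 40.6 F [ 0.8  0.5 -0.5] xaxis [ 0.004 -0.002 -1.   ] yangle [-1.     0.003 -0.003] yaw -70.2
424.8,271.2,150 tool delta mm [   1.5 -362.6  -26.9] rows 7 per row m [ 0.0002 -0.0518 -0.0038]
level ry,rz deg [-0.18 -0.16]
```

Call:
carry_out --pt "0.002 -0.052 -0.0038 0 -0.2 -0.2" --pt "0.002 -0.052 -0.0038 0 0 0" --pt "0.002 -0.052 -0.0038 0 0 0" --pt "0.002 -0.052 -0.0038 0 0 0" --pt "0.002 -0.052 -0.0038 0 0 0" --pt "0.002 -0.052 -0.0038 0 0 0" --pt "0.002 -0.04 -0.0035 0 0 0" --pt "0 0 0 0 0 0"

```text
t: 14.5
ee_pos: [423.1, 274.7, 139.6]
orientation: [2.037, 0.359, -2.028]
ft_force: [-0.4, -0.0, -0.3]
width: 40.6
```

```bash
python3 go.py 424.8,271.2,110
```

```text
t 14.5 pos [423.1 274.7 139.6] w 40.6 F [-0.4 -0.  -0.3] xaxis [ 0.004  0.002 -1.   ] yangle [-1.    -0.001 -0.004] yaw -70.0
424.8,271.2,110 tool delta mm [29.6  3.9 -0.3] rows 1 per row m [ 0.0296  0.0039 -0.0003]
level ry,rz deg [-0.24  0.03]
```

Call:
carry_out --pt "0.01 0.0039 -0.0003 0 -0.2 0" --pt "0.01 0 0 0 0 0" --pt "0.01 0 0 0 0 0" --pt "0 0 0 0 0 0" --pt "0 0 0 0 0 0"

```text
t: 15.12
ee_pos: [425.2, 267.3, 106.7]
orientation: [2.032, 0.353, -2.036]
ft_force: [0.1, -0.1, -1.0]
width: 41.0
```

```bash
python3 go.py 424.8,271.2,70;python3 - <<'E'
from h import *
d=grab("wrist");cv2.imwrite("pics/w5.png",d["pixels"]);np.save("w5.npy",d,allow_pickle=True)
p=np.array(ctrl.get_obs()["ee_pos"]);print(proj(d,[p+[0,0,22],p-[0,0,7],[425.2,270.7,34]]))
E
```

```text
t 15.12 pos [425.2 267.3 106.7] w 41.0 F [ 0.1 -0.1 -1. ] xaxis [-0.002 -0.001 -1.   ] yangle [-1.     0.     0.002] yaw -70.3
424.8,271.2,70 tool delta mm [36.7 -3.8 -1.1] rows 1 per row m [ 0.0367 -0.0038 -0.0011]
level ry,rz deg [ 0.11 -0.02]
[[318.24795576 336.76784425]
 [318.2982142  302.87830768]
 [313.04610206 251.90021926]]
```

View pics/w5.png

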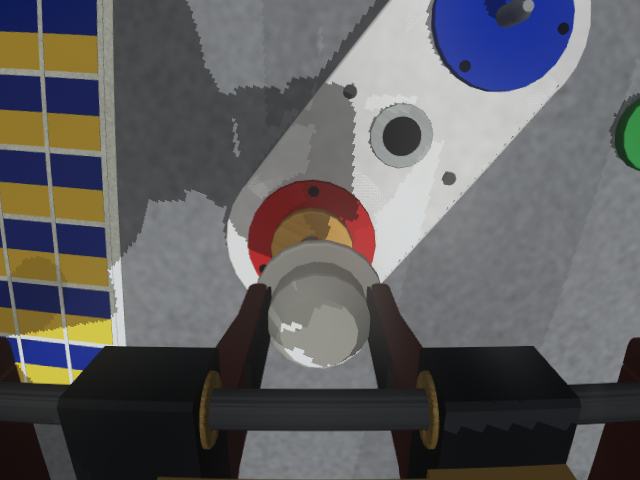

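The wrist view shows the pedestal held centred at (320,305), foot far edge near row 240, with spacer and seat beyond. A quick check of that edge and of the seat:

```bash
python3 - <<'E'
from h import *
d=np.load("w5.npy",allow_pickle=True).item();p=np.array([425.2,267.3,106.7]);f=np.array([.94,.34,0])
print("foot far edge expected",proj(d,p+29*f-[0,0,4]),"seat far edge exp",proj(d,np.array([425.2,270.7,24])+40*f),"spacer far edge",proj(d,np.array([424.8,270.5,34])+25*f))
g=d["pixels"][170:260:2,318].tolist();print(list(zip(range(170,260,2),g)))
E
```

```text
foot far edge expected [[318.16962466 242.92384909]] seat far edge exp [[312.83404984 182.41165829]] spacer far edge [[312.86421681 211.80400083]]
[(170, [108, 110, 112]), (172, [108, 110, 111]), (174, [108, 109, 111]), (176, [109, 110, 112]), (178, [108, 110, 112]), (180, [72, 72, 94]), (182, [36, 37, 82]), (184, [38, 39, 94]), (186, [37, 39, 94]), (188, [37, 38, 82]), (190, [35, 37, 46]), (192, [34, 36, 44]), (194, [37, 38, 78]), (196, [38, 40, 95]), (198, [38, 39, 95]), (200, [38, 40, 96]), (202, [38, 40, 96]), (204, [37, 40, 95]), (206, [39, 41, 96]), (208, [40, 50, 92]), (210, [46, 68, 87]), (212, [53, 85, 108]), (214, [54, 87, 111]), (216, [53, 86, 110]), (218, [53, 85, 109]), (220, [54, 85, 109]), (222, [53, 83, 107]), (224, [52, 83, 107]), (226, [53, 84, 108]), (228, [53, 84, 108]), (230, [53, 84, 108]), (232, [51, 82, 105]), (234, [53, 84, 107]), (236, [52, 84, 107]), (238, [49, 62, 120]), (240, [84, 89, 94]), (242, [104, 110, 114]), (244, [129, 136, 138]), (246, [122, 129, 131]), (248, [119, 126, 129]), (250, [119, 126, 129]), (252, [119, 126, 128]), (254, [119, 126, 129]), (256, [119, 126, 128]), (258, [120, 126, 128])]
```

Call:
carry_out --pt "0.01 -0.0036 -0.001 0 0.1 0" --pt "0.01 0 0 0 0 0" --pt "0.01 0 0 0 0 0" --pt "0 0 0 0 0 0" --pt "0 0 0 0 0 0"

```text
t: 15.8
ee_pos: [424.9, 271.5, 74.6]
orientation: [2.034, 0.354, -2.033]
ft_force: [0.3, -0.2, -0.5]
width: 41.2
```

```bash
python3 go.py 425,270.9,60
```

```text
t 15.8 pos [424.9 271.5  74.6] w 41.2 F [ 0.3 -0.2 -0.5] xaxis [ 0. -0. -1.] yangle [-1.  0. -0.] yaw -70.2
425,270.9,60 tool delta mm [14.6  0.6  0.1] rows 1 per row m [0.0146 0.0006 0.0001]
level ry,rz deg [-0.01 -0.02]
```

Call:
carry_out --pt "0.007 0.0004 0 0 0 0" --pt "0.007 0 0 0 0 0" --pt "0.006 0 0 0 0 0" --pt "0.005 0 0 0 0 0" --pt "0.002 0 0 0 0 0" --pt "0 0 0 0 0 0"

```text
t: 16.55
ee_pos: [425.2, 271.2, 45.9]
orientation: [2.035, 0.354, -2.033]
ft_force: [-0.1, 0.2, -0.5]
width: 40.7
```

```bash
python3 go.py 425,270.9,44.3
```

```text
t 16.55 pos [425.2 271.2  45.9] w 40.7 F [-0.1  0.2 -0.5] xaxis [ 0.001  0.    -1.   ] yangle [-1.     0.    -0.001] yaw -70.2
425,270.9,44.3 tool delta mm [1.6 0.2 0.3] rows 1 per row m [0.0016 0.0002 0.0003]
level ry,rz deg [-0.04 -0.01]
```

Call:
carry_out --pt "0.0015 0 0 0 0 0" --pt "0 0 0 0 0 0" --pt "0 0 0 0 0 0"

```text
t: 16.92
ee_pos: [425.5, 271.4, 44.7]
orientation: [2.036, 0.355, -2.032]
ft_force: [-0.7, -0.2, 0.0]
width: 41.0
```

```bash
python3 go.py 425,270.9,44.3
```

```text
t 16.93 pos [425.5 271.4  44.7] w 41.0 F [-0.7 -0.2  0. ] xaxis [ 0.001  0.    -1.   ] yangle [-1.     0.    -0.002] yaw -70.2
425,270.9,44.3 tool delta mm [0.4 0.3 0.7] rows 1 per row m [0.0004 0.0003 0.0007]
level ry,rz deg [-0.09 -0.  ]
```

Release, lift and head for the collar.

Call:
carry_out --pt "0 0 0 0 0 0" --pt "0 0 0 0 0 0" --pt "0 0 0 0 0 0" --pt "-0.02 0 0 0 0 0" --pt "-0.045 0 0 0 0 0" --pt "-0.04 0 0 0 0 0" --pt "0 0.02 0 0 0 0" --pt "0 0.05 0 0 0 0" --grip 0

```text
t: 17.92
ee_pos: [449.6, 206.5, 153.7]
orientation: [2.035, 0.36, -2.028]
ft_force: [1.1, 0.5, -0.5]
width: 87.5
```

```bash
python3 go.py 472.5,-76,130;python3 - <<'E'
from h import *
for n in("scene","side"):
    d=grab(n);a=proj(d,[425.2,270.7,40])[0].astype(int)
    c=cv2.resize(d["pixels"][max(a[1]-40,0):a[1]+40,a[0]-40:a[0]+40],(400,400));
    both=c if n=="scene" else np.hstack([both,c])
cv2.imwrite("pics/s6.png",both)
E
```

```text
t 17.93 pos [449.6 206.5 153.7] w 87.5 F [ 1.1  0.5 -0.5] xaxis [ 0.003  0.001 -1.   ] yangle [-1.    -0.    -0.003] yaw -70.0
472.5,-76,130 tool delta mm [ 23.4 273.2  75.3] rows 6 per row m [0.0039 0.0455 0.0126]
level ry,rz deg [-0.19  0.  ]
```

View pics/s6.png

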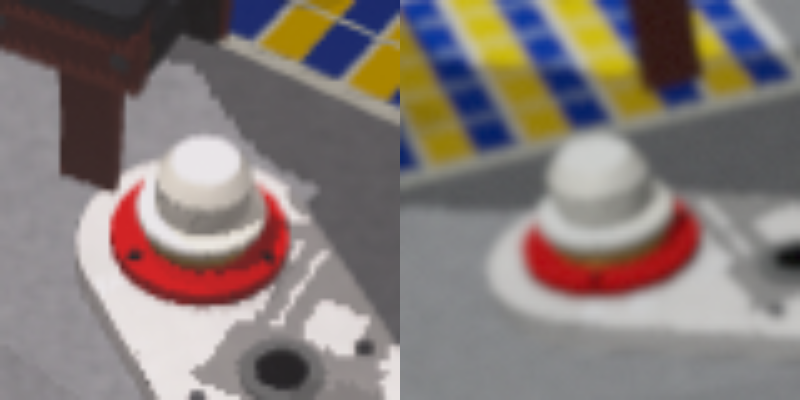

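The pedestal is home on the spacer. Collar next.

Call:
carry_out --pt "0.003 0.045 0.0126 0 -0.2 0" --pt "0.003 0.045 0.0126 0 0 0" --pt "0.003 0.045 0.0126 0 0 0" --pt "0.003 0.045 0.0126 0 0 0" --pt "0.003 0.045 0.0126 0 0 0" --pt "0.003 0.043 0.012 0 0 0" --pt "0 0 0 0 0 0" --pt "0 0 0 0 0 0"

```text
t: 19.02
ee_pos: [471.5, -78.1, 134.9]
orientation: [2.037, 0.354, -2.034]
ft_force: [-0.3, 1.0, -0.3]
width: 87.9
```

```bash
python3 go.py 472.7,-75.7,60 472.7,-75.7,14;python3 - <<'E'
from h import *
d=grab("wrist");h=blob(d["pixels"],"red",proj(d,[472.5,-76,20])[0]+[0,-40]);print(hullc(d,h,16),cv2.boundingRect(h),proj(d,[472.5,-76,20]))
E
```

```text
t 19.02 pos [471.5 -78.1 134.9] w 87.9 F [-0.3  1.  -0.3] xaxis [ 0.001  0.001 -1.   ] yangle [-1.    -0.001 -0.001] yaw -70.4
472.7,-75.7,60 tool delta mm [74.9 -1.9 -1.8] rows 2 per row m [ 0.0374 -0.0009 -0.0009]
472.7,-75.7,14 tool delta mm [46.   0.   0.1] rows 1 per row m [0.046  0.     0.0001]
level ry,rz deg [-0.07  0.04]
[471.42207851 -75.30828173  16.        ] (270, 186, 91, 90) [[316.20743356 231.79362256]]
```

Call:
carry_out --pt "0.03 -0.0009 -0.0008 0 0 0" --pt "0.03 -0.0009 0 0 0 0" --pt "0.015 0 0 0 0 0" --pt "0 0 0 0 0 0" --pt "0 0 0 0 0 0"

```text
t: 19.7
ee_pos: [473.6, -71.0, 59.7]
orientation: [2.035, 0.36, -2.027]
ft_force: [0.1, -0.6, -0.1]
width: 88.1
```

```bash
python3 go.py 472.2,-75.7,14
```

```text
t 19.7 pos [473.6 -71.   59.7] w 88.1 F [ 0.1 -0.6 -0.1] xaxis [ 0.004  0.001 -1.   ] yangle [-1.     0.    -0.004] yaw -69.9
472.2,-75.7,14 tool delta mm [45.7  3.9  3.1] rows 1 per row m [0.0457 0.0039 0.0031]
level ry,rz deg [-0.24 -0.03]
```

Call:
carry_out --pt "0.002 0.0039 0.0031 0 -0.2 0" --pt "0.014 0 0 0 0 0" --pt "0.014 0 0 0 0 0" --pt "0.012 0 0 0 0 0" --pt "0 0 0 0 0 0" --pt "0 0 0 0 0 0"

```text
t: 20.45
ee_pos: [472.9, -76.4, 15.8]
orientation: [2.033, 0.358, -2.028]
ft_force: [0.3, 0.3, -0.6]
width: 87.6
```

```bash
python3 go.py 472.2,-75.7,14
```

```text
t 20.45 pos [472.9 -76.4  15.8] w 87.6 F [ 0.3  0.3 -0.6] xaxis [ 0.003 -0.001 -1.   ] yangle [-1.     0.002 -0.002] yaw -69.9
472.2,-75.7,14 tool delta mm [ 1.8 -0.9  0.4] rows 1 per row m [ 0.0018 -0.0009  0.0004]
level ry,rz deg [-0.12 -0.09]
```

Call:
carry_out --pt "0.0018 -0.0008 0.0004 0 -0.1 -0.1" --pt "0 0 0 0 0 0" --pt "0 0 0 0 0 0" --pt "0 0 0 0 0 0" --pt "0 0 0 0 0 0" --grip 1

```text
t: 21.08
ee_pos: [472.8, -75.8, 14.7]
orientation: [2.033, 0.359, -2.029]
ft_force: [-0.5, -0.4, -0.9]
width: 61.9
```

```bash
python3 go.py 472.2,-75.7,140 425.2,270.9,150
```

```text
t 21.07 pos [472.8 -75.8  14.7] w 61.9 F [-0.5 -0.4 -0.9] xaxis [ 0.002  0.    -1.   ] yangle [-1.     0.    -0.002] yaw -69.9
472.2,-75.7,140 tool delta mm [-125.3   -0.2    0.3] rows 3 per row m [-0.0418 -0.0001  0.0001]
425.2,270.9,150 tool delta mm [ -10.  -341.7  -74.8] rows 7 per row m [-0.0014 -0.0488 -0.0107]
level ry,rz deg [-0.09 -0.03]
```

Call:
carry_out --pt "-0.042 0 0 0 0 0" --pt "-0.042 0 0 0 0 0" --pt "-0.042 -0.01 -0.002 0 0 0" --pt "-0.001 -0.05 -0.011 0 0 0" --pt "-0.001 -0.05 -0.011 0 0 0" --pt "-0.001 -0.05 -0.011 0 0 0" --pt "-0.001 -0.05 -0.011 0 0 0" --pt "-0.001 -0.05 -0.011 0 0 0"

```text
t: 22.08
ee_pos: [437.6, 192.8, 150.8]
orientation: [2.041, 0.353, -2.031]
ft_force: [0.1, -0.4, -1.0]
width: 61.8
```

```bash
python3 go.py 425.2,270.9,120
```

```text
t 22.07 pos [437.6 192.8 150.8] w 61.8 F [ 0.1 -0.4 -1. ] xaxis [ 0.004  0.002 -1.   ] yangle [-1.     0.    -0.005] yaw -70.4
425.2,270.9,120 tool delta mm [ 30.9 -77.7 -14.4] rows 2 per row m [ 0.0154 -0.0389 -0.0072]
level ry,rz deg [-0.27 -0.  ]
```

Call:
carry_out --pt "0.007 -0.036 -0.007 0 -0.3 0" --pt "0.007 -0.035 -0.006 0 0 0" --pt "0.004 0 0 0 0 0" --pt "0 0 0 0 0 0" --pt "0 0 0 0 0 0"

```text
t: 22.7
ee_pos: [424.4, 268.1, 132.6]
orientation: [2.032, 0.356, -2.033]
ft_force: [0.3, -0.5, -0.6]
width: 62.1
```

```bash
python3 go.py 425.2,270.9,90;python3 - <<'E'
from h import *
d=grab("wrist");p=np.array(ctrl.get_obs()["ee_pos"])
m=mask(d["pixels"],"red");c=[k for k in cv2.findContours(m,0,1)[0] if cv2.contourArea(k)>60]
print(p,[(cv2.boundingRect(k),cv2.contourArea(k)) for k in c]);cv2.imwrite("pics/w7.png",d["pixels"]);np.save("w7.npy",d,allow_pickle=True)
f=np.array([.94,.34,0]);print(proj(d,[p+[0,0,17.5],p+[0,0,17.5]+31*f,p+[0,0,17.5]+23.5*f,p+[0,0,17.5]-23.5*f]))
print("pedestal top exp",proj(d,[425.2,270.7,66]))
E
```

```text
t 22.7 pos [424.4 268.1 132.6] w 62.1 F [ 0.3 -0.5 -0.6] xaxis [-0. -0. -1.] yangle [-1.  0.  0.] yaw -70.1
425.2,270.9,90 tool delta mm [42.6 -2.4 -1.7] rows 1 per row m [ 0.0426 -0.0024 -0.0017]
level ry,rz deg [ 0.02 -0.02]
[424.41632176 267.92551195 132.54701761] [((241, 247, 155, 143), 7295.0), ((339, 183, 32, 66), 795.5), ((257, 176, 56, 82), 1261.5)]
[[318.65708549 330.6319041 ]
 [318.67688512 255.86220249]
 [318.67187767 274.83234239]
 [318.64360213 381.17805973]]
pedestal top exp [[314.6213518  254.81651313]]
```

View pics/w7.png

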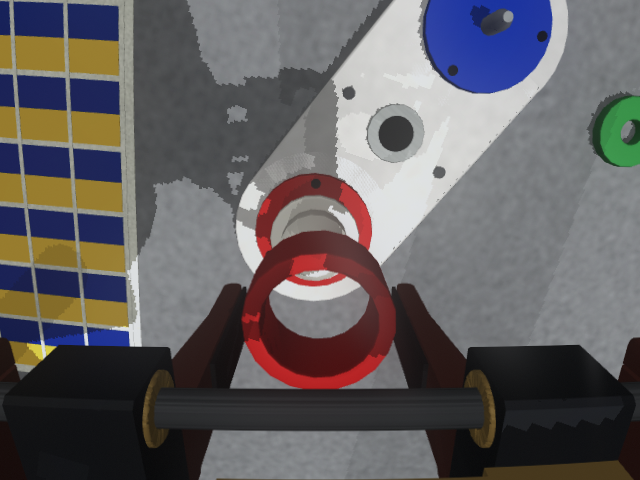

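The wrist view shows the collar held at (319,320), well aligned laterally, with the pedestal behind at about (315,235).

Call:
carry_out --pt "0.014 -0.0024 -0.0016 0 0 0" --pt "0.014 0 0 0 0 0" --pt "0.012 0 0 0 0 0" --pt "0 0 0 0 0 0" --pt "0 0 0 0 0 0"

```text
t: 23.38
ee_pos: [425.3, 269.1, 89.2]
orientation: [2.032, 0.353, -2.036]
ft_force: [0.1, -0.4, -1.7]
width: 62.1
```

```bash
python3 go.py 425.3,271,80
```

```text
t 23.38 pos [425.3 269.1  89.2] w 62.1 F [ 0.1 -0.4 -1.7] xaxis [-0.001 -0.001 -1.   ] yangle [-1.     0.001  0.002] yaw -70.3
425.3,271,80 tool delta mm [ 9.2 -1.8 -0.6] rows 1 per row m [ 0.0092 -0.0018 -0.0006]
level ry,rz deg [ 0.1  -0.04]
```

Call:
carry_out --pt "0.004 -0.0018 -0.0006 0 0.1 0" --pt "0.006 0 0 0 0 0" --pt "0.006 0 0 0 0 0" --pt "0 0 0 0 0 0" --pt "0 0 0 0 0 0"

```text
t: 24.0
ee_pos: [425.7, 271.6, 72.7]
orientation: [2.036, 0.354, -2.032]
ft_force: [1.2, -0.7, -0.7]
width: 62.0
```

```bash
python3 go.py 425.3,271,55
```

```text
t 24.0 pos [425.7 271.6  72.7] w 62.0 F [ 1.2 -0.7 -0.7] xaxis [ 0.002  0.    -1.   ] yangle [-1.     0.    -0.002] yaw -70.3
425.3,271,55 tool delta mm [17.7  0.4  0.6] rows 1 per row m [0.0177 0.0004 0.0006]
level ry,rz deg [-0.09 -0.02]
```

No contact so far. Continuing down.

Call:
carry_out --pt "0.005 0.0004 0.0005 0 -0.1 0" --pt "0.005 0 0 0 0 0" --pt "0.004 0 0 0 0 0" --pt "0.003 0 0 0 0 0" --pt "0 0 0 0 0 0" --pt "0 0 0 0 0 0"

```text
t: 24.75
ee_pos: [425.5, 271.0, 54.6]
orientation: [2.034, 0.354, -2.034]
ft_force: [0.0, -0.6, -1.3]
width: 62.2
```

```bash
python3 go.py 425.3,271,54.7
```

```text
t 24.75 pos [425.5 271.   54.6] w 62.2 F [ 0.  -0.6 -1.3] xaxis [ 0. -0. -1.] yangle [-1.  0.  0.] yaw -70.3
425.3,271,54.7 tool delta mm [-0.1 -0.1  0.2] rows 1 per row m [-0.0001 -0.0001  0.0002]
level ry,rz deg [ 0.01 -0.02]
```

Release, lift and head for the ejector at (569.5,-208.5).

Call:
carry_out --pt "0 0 0 0 0 0" --pt "0 0 0 0 0 0" --pt "0 0 0 0 0 0" --pt "-0.02 0 0 0 0 0" --pt "-0.04 0 0 0 0 0" --pt "-0.03 0 0 0 0 0" --pt "0 0.03 0 0 0 0" --pt "0 0.055 0 0 0 0" --grip 0

```text
t: 25.75
ee_pos: [455.1, 192.2, 148.6]
orientation: [2.034, 0.36, -2.028]
ft_force: [1.0, 0.5, -0.1]
width: 88.1
```

```bash
python3 go.py 569.5,-208.5,140;python3 - <<'E'
from h import *
for n in("scene","side"):
    d=grab(n);a=proj(d,[425.2,270.7,50])[0].astype(int);np.save(n+"8.npy",d,allow_pickle=True)
    c=cv2.resize(d["pixels"][max(a[1]-40,0):a[1]+40,a[0]-40:a[0]+40],(400,400));
    both=c if n=="scene" else np.hstack([both,c])
cv2.imwrite("pics/s8.png",both)
E
```

```text
t 25.75 pos [455.1 192.2 148.6] w 88.1 F [ 1.   0.5 -0.1] xaxis [ 0.003  0.001 -1.   ] yangle [-1.     0.    -0.003] yaw -69.9
569.5,-208.5,140 tool delta mm [  8.5 415.6  30. ] rows 8 per row m [0.0011 0.052  0.0037]
level ry,rz deg [-0.16 -0.01]
```

View pics/s8.png

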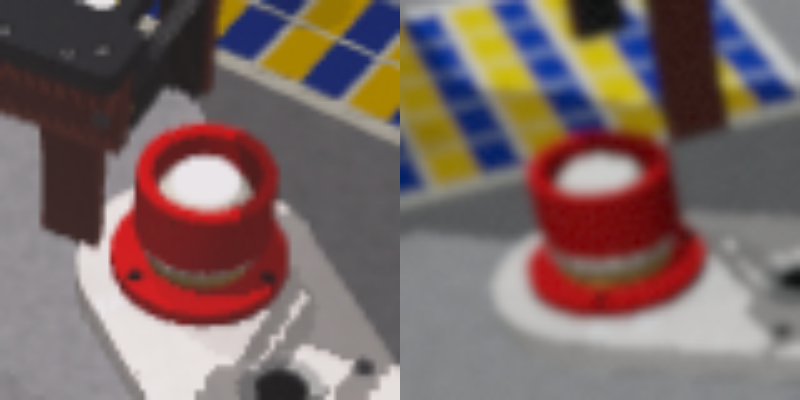

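The collar sits level on the pedestal's foot, so the red stack is complete. Next the large black ejector.

Call:
carry_out --pt "0.001 0.052 0.0037 0 -0.2 0" --pt "0.001 0.052 0.0037 0 0 0" --pt "0.001 0.052 0.0037 0 0 0" --pt "0.001 0.052 0.0037 0 0 0" --pt "0.001 0.052 0.0037 0 0 0" --pt "0.001 0.052 0.0037 0 0 0" --pt "0 0.052 0.0037 0 0 0" --pt "0 0.03 0.002 0 0 0"

```text
t: 26.85
ee_pos: [567.0, -198.3, 143.0]
orientation: [2.035, 0.357, -2.031]
ft_force: [-0.1, 0.6, -0.2]
width: 88.5
```

```bash
python3 go.py 569.5,-208.5,100
```

```text
t 26.85 pos [ 567.  -198.3  143. ] w 88.5 F [-0.1  0.6 -0.2] xaxis [ 0.002  0.    -1.   ] yangle [-1.     0.    -0.002] yaw -70.1
569.5,-208.5,100 tool delta mm [43.  10.4  1.2] rows 1 per row m [0.043  0.0104 0.0012]
level ry,rz deg [-0.11 -0.02]
```

Call:
carry_out --pt "0.01 0.01 0.0012 0 -0.1 0" --pt "0 0 0 0 0 0" --pt "0 0 0 0 0 0"

```text
t: 27.22
ee_pos: [568.9, -207.4, 131.3]
orientation: [2.033, 0.356, -2.035]
ft_force: [-0.5, 0.2, 0.4]
width: 87.8
```

```bash
cat > bl.py <<'E'
from h import *
d=grab("wrist");u=proj(d,[569.5,-208.5,4])[0]
for th in (35,50):
    m=(d["pixels"].max(2)<th).astype(np.uint8)*255;q=m*0;cv2.circle(q,tuple(u.astype(int)),60,255,-1);m&=q;m=cv2.morphologyEx(m,2,np.ones((5,5)))
    k=cv2.convexHull(max(cv2.findContours(m,0,1)[0],key=cv2.contourArea));print(th,u,cv2.boundingRect(k),fitc(d,k,4))
E
python3 bl.py;python3 go.py 569.5,-208.5,50 569.5,-208.5,12
```

```text
35 [320.50690755 228.53521709] (283, 201, 36, 46) [ 567.95015299 -194.73049786   16.33277325]
50 [320.50690755 228.53521709] (282, 190, 76, 74) [ 569.87276338 -207.67548631   27.67716948]
t 27.27 pos [ 568.8 -207.2  131.3] w 87.7 F [-0.3  0.  -0.3] xaxis [-0.002  0.001 -1.   ] yangle [-1.    -0.002  0.001] yaw -70.2
569.5,-208.5,50 tool delta mm [81.3  1.6 -0.4] rows 2 per row m [ 0.0407  0.0008 -0.0002]
569.5,-208.5,12 tool delta mm [38.   0.1 -0. ] rows 1 per row m [ 0.038   0.0001 -0.    ]
level ry,rz deg [0.07 0.09]
```

Call:
carry_out --pt "0.03 0.0005 -0.0005 0 0 0.1" --pt "0.03 0 0 0 0 0" --pt "0.015 0 0 0 0 0" --pt "0 0 0 0 0 0" --pt "0 0 0 0 0 0"

```text
t: 27.9
ee_pos: [570.8, -203.6, 57.1]
orientation: [2.031, 0.358, -2.028]
ft_force: [0.9, -0.9, -0.4]
width: 87.9
```

```bash
python3 go.py 569.8,-208,12
```

```text
t 27.9 pos [ 570.8 -203.6   57.1] w 87.9 F [ 0.9 -0.9 -0.4] xaxis [ 0.002 -0.001 -1.   ] yangle [-1.     0.002 -0.001] yaw -69.9
569.8,-208,12 tool delta mm [45.1  3.7  2.5] rows 1 per row m [0.0451 0.0037 0.0025]
level ry,rz deg [-0.08 -0.11]
```

Call:
carry_out --pt "0.005 0.0037 0.0025 0 -0.1 -0.1" --pt "0.014 0 0 0 0 0" --pt "0.014 0 0 0 0 0" --pt "0.009 0 0 0 0 0" --pt "0 0 0 0 0 0" --pt "0 0 0 0 0 0"

```text
t: 28.65
ee_pos: [570.5, -208.8, 13.4]
orientation: [2.031, 0.359, -2.029]
ft_force: [-0.2, -0.9, -0.2]
width: 88.0
```

```bash
python3 go.py 569.8,-208,12
```

```text
t 28.65 pos [ 570.5 -208.8   13.4] w 88.0 F [-0.2 -0.9 -0.2] xaxis [ 0.001 -0.001 -1.   ] yangle [-1.     0.001 -0.001] yaw -69.9
569.8,-208,12 tool delta mm [ 1.4 -1.   0.4] rows 1 per row m [ 0.0014 -0.001   0.0004]
level ry,rz deg [-0.06 -0.08]
```

Call:
carry_out --pt "0.0012 -0.001 0.0004 0 0 0" --pt "0 0 0 0 0 0" --pt "0 0 0 0 0 0" --pt "0 0 0 0 0 0" --pt "0 0 0 0 0 0" --pt "0 0 0 0 0 0" --pt "0 0 0 0 0 0" --grip 1

```text
t: 29.52
ee_pos: [570.5, -208.1, 13.3]
orientation: [2.033, 0.357, -2.027]
ft_force: [0.2, 0.3, 0.1]
width: 29.2
```

```bash
python3 go.py 569.8,-208,140 585.6,214.3,150
```

```text
t 29.52 pos [ 570.5 -208.1   13.3] w 29.2 F [0.2 0.3 0.1] xaxis [ 0.003 -0.002 -1.   ] yangle [-1.     0.003 -0.003] yaw -69.9
569.8,-208,140 tool delta mm [-126.7   -0.     0.3] rows 3 per row m [-0.0422 -0.      0.0001]
585.6,214.3,150 tool delta mm [ -10.7 -391.1 -160. ] rows 8 per row m [-0.0013 -0.0489 -0.02  ]
level ry,rz deg [-0.15 -0.16]
```

Call:
carry_out --pt "-0.042 0 0 0 0 0" --pt "-0.042 0 0 0 0 0" --pt "-0.042 -0.01 -0.004 0 0 0" --pt "-0.001 -0.049 -0.02 0 0 0" --pt "-0.001 -0.049 -0.02 0 0 0" --pt "-0.001 -0.049 -0.02 0 0 0" --pt "-0.001 -0.049 -0.02 0 0 0" --pt "-0.001 -0.049 -0.02 0 0 0"

```text
t: 30.52
ee_pos: [581.3, 71.4, 148.3]
orientation: [2.039, 0.351, -2.029]
ft_force: [1.1, 0.1, -0.8]
width: 29.3
```

```bash
python3 go.py 585.6,214.3,120
```

```text
t 30.52 pos [581.3  71.4 148.3] w 29.3 F [ 1.1  0.1 -0.8] xaxis [ 0.005 -0.001 -1.   ] yangle [-1.     0.003 -0.004] yaw -70.3
585.6,214.3,120 tool delta mm [  28.2 -133.2  -52.1] rows 3 per row m [ 0.0094 -0.0444 -0.0174]
level ry,rz deg [-0.24 -0.15]
```

Call:
carry_out --pt "0.007 -0.043 -0.017 0 -0.2 -0.1" --pt "0.007 -0.043 -0.017 0 0 0" --pt "0.007 -0.038 -0.015 0 0 0" --pt "0 0 0 0 0 0" --pt "0 0 0 0 0 0"

```text
t: 31.15
ee_pos: [584.8, 212.4, 126.7]
orientation: [2.033, 0.357, -2.03]
ft_force: [-0.3, -0.9, -0.5]
width: 29.5
```

```bash
python3 go.py 585.6,214.3,80
```

```text
t 31.15 pos [584.8 212.4 126.7] w 29.5 F [-0.3 -0.9 -0.5] xaxis [ 0.002 -0.001 -1.   ] yangle [-1.     0.001 -0.001] yaw -70.0
585.6,214.3,80 tool delta mm [46.7 -1.6 -1.4] rows 1 per row m [ 0.0467 -0.0016 -0.0014]
level ry,rz deg [-0.07 -0.06]
```

Call:
carry_out --pt "0.006 -0.0016 -0.0014 0 0 0" --pt "0 0 0 0 0 0" --pt "0 0 0 0 0 0"

```text
t: 31.52
ee_pos: [585.8, 211.6, 120.5]
orientation: [2.035, 0.353, -2.032]
ft_force: [-0.1, 0.1, -0.4]
width: 29.5
```

```bash
python3 go.py 585.6,214.3,80;python3 - <<'E'
from h import *
d=grab("wrist");p=np.array(ctrl.get_obs()["ee_pos"]);f=np.array([.94,.34,0])
print("foot top far edge expected",proj(d,p+28*f-[0,0,5]),"bottom edge",proj(d,p+28*f-[0,0,13]),"top",proj(d,p+[0,0,23]),"seat far edge exp",proj(d,np.array([585.6,214.1,24])+40*f))
cv2.imwrite("pics/w9.png",d["pixels"][140:440,160:480].repeat(2,0).repeat(2,1))
m=mask(d["pixels"],"blue");k=max(cv2.findContours(m,0,1)[0],key=cv2.contourArea);print(cv2.boundingRect(k))
c=k.reshape(-1,2);c=c[c[:,1]<cv2.boundingRect(k)[1]+45];print("seat",fitc(d,c,24))
E
```

```text
t 31.52 pos [585.8 211.6 120.5] w 29.5 F [-0.1  0.1 -0.4] xaxis [ 0.001 -0.001 -1.   ] yangle [-1.     0.001 -0.001] yaw -70.2
585.6,214.3,80 tool delta mm [40.5 -2.7 -0.7] rows 1 per row m [ 0.0405 -0.0027 -0.0007]
level ry,rz deg [-0.06 -0.08]
foot top far edge expected [[318.2277523  244.53880007]] bottom edge [[318.22453873 238.92168333]] top [[318.39200874 337.81862183]] seat far edge exp [[314.23778843 179.99824905]]
(253, 179, 119, 92)
seat [587.5244016  216.38643872  38.07652168]
```

View pics/w9.png

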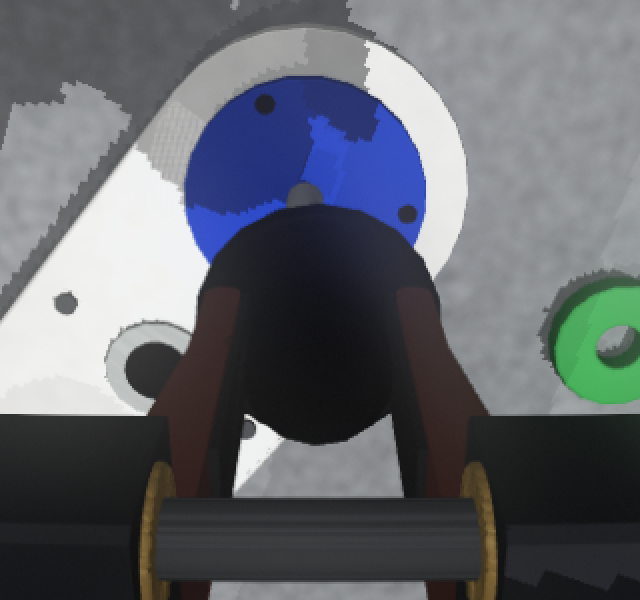

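The wrist view shows the ejector held and centred at (319,290), blue seat centre near column 312. That calls for a small extra shift towards the seat.

Call:
carry_out --pt "0.014 -0.003 -0.0017 0 0 0" --pt "0.014 0 0 0 0 0" --pt "0.01 0 0 0 0 0" --pt "0 0 0 0 0 0" --pt "0 0 0 0 0 0"

```text
t: 32.2
ee_pos: [586.0, 214.7, 78.9]
orientation: [2.033, 0.353, -2.034]
ft_force: [-0.0, -0.1, -0.2]
width: 29.8
```

```bash
python3 go.py 586.4,215.0,66
```

```text
t 32.2 pos [586.  214.7  78.9] w 29.8 F [-0.  -0.1 -0.2] xaxis [-0.    -0.002 -1.   ] yangle [-1.     0.001  0.001] yaw -70.2
586.4,215.0,66 tool delta mm [12.9 -0.2 -0.5] rows 1 per row m [ 0.0129 -0.0002 -0.0005]
level ry,rz deg [ 0.04 -0.08]
```

Call:
carry_out --pt "0.007 -0.0002 -0.0003 0 0 0" --pt "0.007 0 0 0 0 0" --pt "0.006 0 0 0 0 0" --pt "0.006 0 0 0 0 0" --pt "0 0 0 0 0 0" --pt "0 0 0 0 0 0"

```text
t: 32.95
ee_pos: [586.6, 215.1, 51.6]
orientation: [2.034, 0.353, -2.033]
ft_force: [-0.6, 0.4, 0.3]
width: 29.4
```

```bash
python3 go.py 586.2,214.8,37.5
```

```text
t 32.95 pos [586.6 215.1  51.6] w 29.4 F [-0.6  0.4  0.3] xaxis [ 0.001 -0.001 -1.   ] yangle [-1.     0.001 -0.   ] yaw -70.2
586.2,214.8,37.5 tool delta mm [14.1  0.1  0.5] rows 1 per row m [0.0141 0.0001 0.0005]
level ry,rz deg [-0.02 -0.08]
```

On the post with no contact force. Down to home.

Call:
carry_out --pt "0.005 0 0.0004 0 0 0" --pt "0.004 0 0 0 0 0" --pt "0.003 0 0 0 0 0" --pt "0.002 0 0 0 0 0" --pt "0 0 0 0 0 0" --pt "0 0 0 0 0 0"

```text
t: 33.7
ee_pos: [586.5, 215.1, 37.3]
orientation: [2.035, 0.353, -2.032]
ft_force: [-1.0, -0.7, 0.5]
width: 29.6
```

```bash
python3 go.py 586.2,214.8,37.3
```

```text
t 33.7 pos [586.5 215.1  37.3] w 29.6 F [-1.  -0.7  0.5] xaxis [ 0.002 -0.001 -1.   ] yangle [-1.     0.001 -0.001] yaw -70.2
586.2,214.8,37.3 tool delta mm [-0.   0.1  0.4] rows 1 per row m [-0.      0.0001  0.0004]
level ry,rz deg [-0.06 -0.08]
```

Release, lift and head for the crimp ring at (442.5,-210).

Call:
carry_out --pt "0 0 0 0 0 0" --pt "0 0 0 0 0 0" --pt "0 0 0 0 0 0" --pt "0 0 0 0 0 0" --pt "-0.02 0 0 0 0 0" --pt "-0.045 0 0 0 0 0" --pt "-0.04 0 0 0 0 0" --pt "0 0.035 0 0 0 0" --grip 0

```text
t: 34.7
ee_pos: [598.8, 183.6, 149.5]
orientation: [2.036, 0.356, -2.028]
ft_force: [0.1, -0.2, 0.2]
width: 88.0
```

```bash
python3 go.py 442.5,-210,140;python3 - <<'E'
from h import *
for n in("scene","side"):
    d=grab(n);a=proj(d,[585.6,214.1,40])[0].astype(int)
    c=cv2.resize(d["pixels"][max(a[1]-40,0):a[1]+40,a[0]-40:a[0]+40],(400,400));
    both=c if n=="scene" else np.hstack([both,c])
cv2.imwrite("pics/s10.png",both)
E
```

```text
t 34.7 pos [598.8 183.6 149.5] w 88.0 F [ 0.1 -0.2  0.2] xaxis [ 0.004 -0.    -1.   ] yangle [-1.     0.002 -0.004] yaw -70.1
442.5,-210,140 tool delta mm [  9.  316.7 281.2] rows 8 per row m [0.0011 0.0396 0.0351]
level ry,rz deg [-0.21 -0.09]
```

View pics/s10.png

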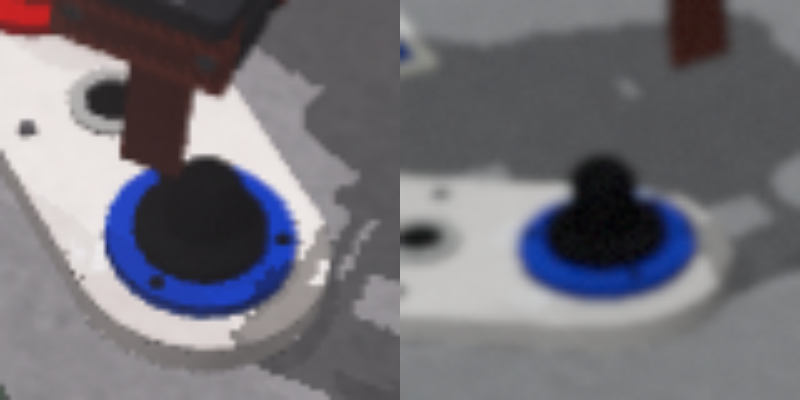

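The ejector is home and upright on the blue seat. Crimp ring next.

Call:
carry_out --pt "0.001 0.039 0.035 0 -0.2 -0.1" --pt "0.001 0.04 0.035 0 0 0" --pt "0.001 0.04 0.035 0 0 0" --pt "0.001 0.04 0.035 0 0 0" --pt "0.001 0.04 0.035 0 0 0" --pt "0.001 0.04 0.035 0 0 0" --pt "0.001 0.039 0.035 0 0 0" --pt "0 0.03 0.028 0 0 0"

```text
t: 35.8
ee_pos: [442.8, -207.6, 145.7]
orientation: [2.036, 0.355, -2.029]
ft_force: [0.0, 0.4, 0.4]
width: 87.6
```

```bash
python3 go.py 442.5,-210,120
```

```text
t 35.8 pos [ 442.8 -207.6  145.7] w 87.6 F [0.  0.4 0.4] xaxis [ 0.004 -0.    -1.   ] yangle [-1.     0.001 -0.004] yaw -70.1
442.5,-210,120 tool delta mm [25.7  2.2  1.2] rows 1 per row m [0.0257 0.0022 0.0012]
level ry,rz deg [-0.21 -0.08]
```

Call:
carry_out --pt "0.02 0.0022 0.0012 0 -0.2 -0.1" --pt "0.02 0 0 0 0 0" --pt "0 0 0 0 0 0" --pt "0 0 0 0 0 0"

```text
t: 36.3
ee_pos: [442.4, -212.3, 107.7]
orientation: [2.038, 0.349, -2.033]
ft_force: [0.0, -0.1, 0.2]
width: 87.9
```

```bash
python3 go.py 442.5,-210,13;python3 - <<'E'
from h import *
d=grab("wrist");h=blob(d["pixels"],"blue",proj(d,[442.5,-210,20])[0]+[0,-35]);print(hullc(d,h,15),cv2.boundingRect(h),proj(d,[442.5,-210,15]))
E
```

```text
t 36.3 pos [ 442.4 -212.3  107.7] w 87.9 F [ 0.  -0.1  0.2] xaxis [ 0.003 -0.001 -1.   ] yangle [-1.     0.001 -0.002] yaw -70.5
442.5,-210,13 tool delta mm [94.6 -2.3 -0.7] rows 2 per row m [ 0.0473 -0.0011 -0.0003]
level ry,rz deg [-0.13 -0.08]
[ 443.1438433  -208.95698051   15.        ] (266, 191, 97, 100) [[314.96524495 242.74004644]]
```

Ring at (442.9,-209.6). Descending.

Call:
carry_out --pt "0.015 -0.0024 -0.0013 0 -0.1 -0.1" --pt "0.025 0 0 0 0 0" --pt "0.015 0 0 0 0 0" --pt "0 0 0 0 0 0" --pt "0 0 0 0 0 0"

```text
t: 36.98
ee_pos: [444.5, -208.8, 51.4]
orientation: [2.038, 0.351, -2.032]
ft_force: [0.1, -0.1, 0.4]
width: 87.6
```

```bash
python3 go.py 442.9,-209.6,13
```

```text
t 36.98 pos [ 444.5 -208.8   51.4] w 87.6 F [ 0.1 -0.1  0.4] xaxis [ 0.003 -0.001 -1.   ] yangle [-1.     0.002 -0.002] yaw -70.4
442.9,-209.6,13 tool delta mm [38.4  0.2  1.9] rows 1 per row m [0.0384 0.0002 0.0019]
level ry,rz deg [-0.14 -0.09]
```

Call:
carry_out --pt "0.008 0 0.0019 0 -0.1 -0.1" --pt "0.014 0 0 0 0 0" --pt "0.012 0 0 0 0 0" --pt "0 0 0 0 0 0" --pt "0 0 0 0 0 0"

```text
t: 37.6
ee_pos: [443.1, -209.8, 15.7]
orientation: [2.037, 0.351, -2.034]
ft_force: [-0.3, 0.3, 0.3]
width: 87.6
```

```bash
python3 go.py 442.9,-209.6,13
```

```text
t 37.6 pos [ 443.1 -209.8   15.7] w 87.6 F [-0.3  0.3  0.3] xaxis [ 0.002 -0.    -1.   ] yangle [-1.     0.001 -0.002] yaw -70.4
442.9,-209.6,13 tool delta mm [ 2.7 -0.3  0.1] rows 1 per row m [ 0.0027 -0.0003  0.0001]
level ry,rz deg [-0.09 -0.04]
```

Call:
carry_out --pt "0.0025 0 0 0 -0.1 0" --pt "0 0 0 0 0 0" --pt "0 0 0 0 0 0" --pt "0 0 0 0 0 0" --pt "0 0 0 0 0 0" --grip 1

```text
t: 38.22
ee_pos: [443.5, -210.0, 13.7]
orientation: [2.036, 0.35, -2.034]
ft_force: [0.1, -0.1, -1.8]
width: 59.9
```

```bash
python3 go.py 442.9,-209.6,145 586.2,214.8,145
```

```text
t 38.23 pos [ 443.5 -210.    13.7] w 59.9 F [ 0.1 -0.1 -1.8] xaxis [ 0.001 -0.001 -1.   ] yangle [-1.     0.001 -0.   ] yaw -70.4
442.9,-209.6,145 tool delta mm [-131.3   -0.3    0.4] rows 3 per row m [-0.0438 -0.0001  0.0001]
586.2,214.8,145 tool delta mm [  -0.4 -351.7 -277.5] rows 9 per row m [-0.     -0.0391 -0.0308]
level ry,rz deg [-0.02 -0.08]
```

Call:
carry_out --pt "-0.043 0 0 0 0 0" --pt "-0.043 0 0 0 0 0" --pt "-0.043 -0.008 -0.006 0 0 0" --pt "-0.001 -0.039 -0.031 0 0 0" --pt "-0.001 -0.039 -0.031 0 0 0" --pt "-0.001 -0.039 -0.031 0 0 0" --pt "-0.001 -0.039 -0.031 0 0 0" --pt "-0.001 -0.039 -0.031 0 0 0"

```text
t: 39.22
ee_pos: [529.0, 39.6, 152.3]
orientation: [2.041, 0.344, -2.037]
ft_force: [0.5, -1.0, -0.8]
width: 59.6
```

```bash
python3 go.py 586.2,214.8,125
```

```text
t 39.23 pos [529.   39.6 152.3] w 59.6 F [ 0.5 -1.  -0.8] xaxis [ 0.002 -0.    -1.   ] yangle [-1.     0.001 -0.002] yaw -70.8
586.2,214.8,125 tool delta mm [  27.3 -146.6 -111.6] rows 4 per row m [ 0.0068 -0.0367 -0.0279]
level ry,rz deg [-0.11 -0.06]
```

Call:
carry_out --pt "0.004 -0.036 -0.027 0 -0.1 0" --pt "0.004 -0.036 -0.027 0 0 0" --pt "0.004 -0.036 -0.027 0 0 0" --pt "0.004 -0.03 -0.023 0 0 0" --pt "0 0 0 0 0 0" --pt "0 0 0 0 0 0"

```text
t: 39.98
ee_pos: [582.0, 212.7, 134.8]
orientation: [2.035, 0.348, -2.037]
ft_force: [-0.5, -0.7, -0.7]
width: 59.8
```

```bash
python3 go.py 586.2,214.8,90
```

```text
t 39.98 pos [582.  212.7 134.8] w 59.8 F [-0.5 -0.7 -0.7] xaxis [-0.    -0.002 -1.   ] yangle [-1.     0.001  0.001] yaw -70.5
586.2,214.8,90 tool delta mm [44.8 -0.7 -4.7] rows 1 per row m [ 0.0448 -0.0007 -0.0047]
level ry,rz deg [ 0.06 -0.08]
```

Call:
carry_out --pt "0.012 -0.0007 -0.0047 0 0 -0.1" --pt "0.014 0 0 0 0 0" --pt "0.014 0 0 0 0 0" --pt "0 0 0 0 0 0" --pt "0 0 0 0 0 0"

```text
t: 40.6
ee_pos: [585.2, 211.4, 91.1]
orientation: [2.035, 0.346, -2.043]
ft_force: [0.2, -0.4, -2.3]
width: 59.9
```

```bash
python3 go.py 586.3,214.6,80;python3 - <<'E'
from h import *
d=grab("wrist");cv2.imwrite("pics/w11.png",d["pixels"][140:440,160:480].repeat(2,0).repeat(2,1))
E
```

```text
t 40.6 pos [585.2 211.4  91.1] w 59.9 F [ 0.2 -0.4 -2.3] xaxis [-0.004 -0.001 -1.   ] yangle [-1.    -0.     0.004] yaw -70.7
586.3,214.6,80 tool delta mm [11.1 -2.6 -2.1] rows 1 per row m [ 0.0111 -0.0026 -0.0021]
level ry,rz deg [0.22 0.01]
```

View pics/w11.png

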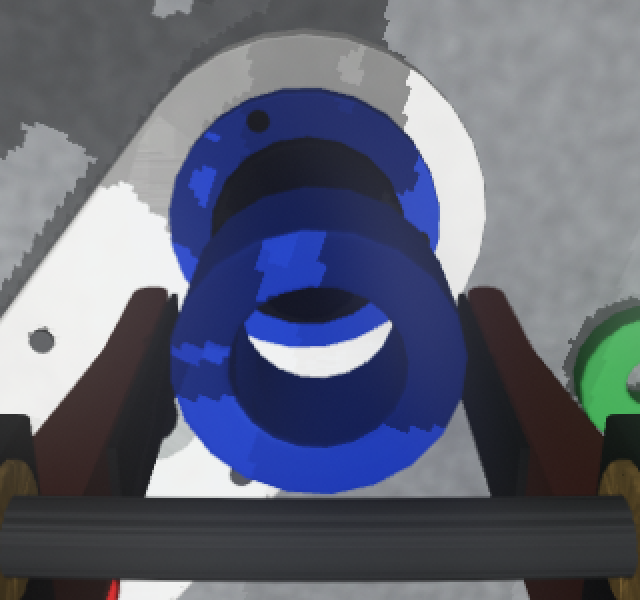

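The ring is held level, with the ejector just beyond it. Its lateral offset matches the 2.6 mm correction still to be made.

Call:
carry_out --pt "0 -0.0026 -0.0021 0 0.2 0" --pt "0.005 0 0 0 0 0" --pt "0.005 0 0 0 0 0" --pt "0 0 0 0 0 0" --pt "0 0 0 0 0 0"

```text
t: 41.28
ee_pos: [587.0, 215.3, 81.5]
orientation: [2.041, 0.347, -2.037]
ft_force: [0.1, -1.0, -1.1]
width: 60.0
```

```bash
python3 go.py 586.3,214.6,66
```

```text
t 41.27 pos [587.  215.3  81.5] w 60.0 F [ 0.1 -1.  -1.1] xaxis [ 0.002  0.001 -1.   ] yangle [-1.    -0.    -0.002] yaw -70.7
586.3,214.6,66 tool delta mm [15.4  0.4  0.9] rows 1 per row m [0.0154 0.0004 0.0009]
level ry,rz deg [-0.1   0.01]
```

Call:
carry_out --pt "0.004 0.0004 0.0008 0 -0.1 0" --pt "0.005 0 0 0 0 0" --pt "0.005 0 0 0 0 0" --pt "0.004 0 0 0 0 0" --pt "0 0 0 0 0 0" --pt "0 0 0 0 0 0"

```text
t: 42.02
ee_pos: [586.2, 214.5, 62.0]
orientation: [2.038, 0.347, -2.039]
ft_force: [-0.1, -0.3, -1.1]
width: 60.0
```

```bash
python3 go.py 586.3,214.7,45.6
```

```text
t 42.02 pos [586.2 214.5  62. ] w 60.0 F [-0.1 -0.3 -1.1] xaxis [-0.001 -0.    -1.   ] yangle [-1.    -0.     0.001] yaw -70.7
586.3,214.7,45.6 tool delta mm [16.4 -0.1 -0.2] rows 1 per row m [ 0.0164 -0.0001 -0.0002]
level ry,rz deg [0.03 0.01]
```

Call:
carry_out --pt "0.005 0 0 0 0 0" --pt "0.005 0 0 0 0 0" --pt "0.004 0 0 0 0 0" --pt "0.002 0 0 0 0 0" --pt "0 0 0 0 0 0" --pt "0 0 0 0 0 0"

```text
t: 42.78
ee_pos: [586.4, 214.6, 45.7]
orientation: [2.039, 0.347, -2.039]
ft_force: [-0.4, -0.9, -1.1]
width: 60.0
```

```bash
python3 go.py 586.3,214.7,45.6
```

```text
t 42.77 pos [586.4 214.6  45.7] w 60.0 F [-0.4 -0.9 -1.1] xaxis [-0.  0. -1.] yangle [-1. -0.  0.] yaw -70.7
586.3,214.7,45.6 tool delta mm [ 0.1 -0.1  0. ] rows 1 per row m [ 0.0001 -0.0001  0.    ]
level ry,rz deg [0.01 0.01]
```

Release, lift clear and check.

Call:
carry_out --pt "0 0 0 0 0 0" --pt "0 0 0 0 0 0" --pt "0 0 0 0 0 0" --pt "-0.02 0 0 0 0 0" --pt "-0.045 0 0 0 0 0" --pt "-0.05 0 0 0 0 0" --pt "-0.04 0.04 0.03 0 0 0" --pt "0 0.05 0.03 0 0 0" --grip 0

```text
t: 43.78
ee_pos: [562.3, 113.1, 209.3]
orientation: [2.043, 0.352, -2.028]
ft_force: [0.5, -1.6, -0.1]
width: 88.3
```

Call:
carry_out --pt "0 0.05 0.03 0 0 0" --pt "0 0.05 0.03 0 0 0" --pt "0 0.05 0.03 0 0 0" --pt "0 0 0 0 0 0" --pt "0 0 0 0 0 0"

```text
t: 44.4
ee_pos: [527.7, -66.3, 217.7]
orientation: [2.056, 0.345, -2.017]
ft_force: [0.4, 0.4, -0.4]
width: 87.8
```

```bash
python3 - <<'E'
from h import *
rows=[]
for n in("scene","side"):
    d=grab(n);a=proj(d,[505,242,40])[0].astype(int)
    rows.append(cv2.resize(d["pixels"][max(a[1]-55,0):a[1]+65,a[0]-80:a[0]+80],(400,300)))
    b=np.load(n+"0.npy",allow_pickle=True).item()
    for nm,P in dict(bottle=(804,-27,57),tub=(700,-170,20),badge=(450,-362,3)).items():
        u,v=proj(d,P)[0].astype(int);print(n,nm,np.abs(d["pixels"][max(v-30,0):v+30,u-30:u+30].astype(int)-b["pixels"][max(v-30,0):v+30,u-30:u+30]).mean().round(1))
    # ring and collar: hull centroid of the sleeve top rim
cv2.imwrite("pics/s12.png",np.hstack(rows))
print(ctrl.get_obs()["t"],ctrl.get_obs()["ee_pos"],ctrl.get_obs()["width"])
E
```

```text
scene bottle 4.7
scene tub 6.9
scene badge 6.3
side bottle 2.3
side tub 5.9
side badge 1.9
44.5 [527.79762591 -65.46404302 217.32289   ] 87.87517998447923
```

View pics/s12.png

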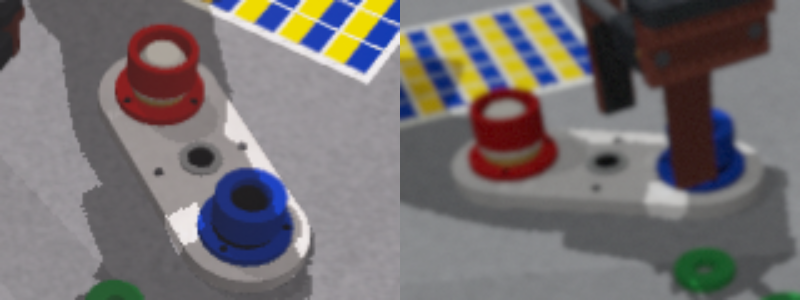

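Both stacks look complete and level in the scene view: collar on the white foot at (160,65), ring on the black foot at (250,205). The arm is clear and the bystanders look unchanged. Handing in.

```bash
python3 -c "
from workcell import ctrl
print(ctrl.close_job())"
```

```text
the job is handed in; nothing more can be done
None
```

I built both dies up and handed the job in at about 44.5 s of the 118 s allowed. The red seat carries the brass spacer, the white pedestal and the red collar. The blue seat carries the large black ejector and the blue crimp ring.

- **Seating:** every part was let go within about 1 mm of its calculated seated height. Wrist force stayed under about 3 N in every reading. Camera pictures after each release showed the parts level and home.
- **Final picture:** the scene view shows both stacks upright with the arm clear. In the side view a finger partly hid the crimp ring, so I checked the ring from the scene view and its release height only.
- **Bystanders:** the picture areas around the bottle, tub and badge changed only slightly from the start, consistent with shadows. I did not measure their positions again.
- **Small disagreement:** the wrist and fixed cameras put the blue seat 2 to 3 mm apart. I aimed between the two, and both the ejector and the ring went on without resistance. I did not measure their final centring.

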